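# Unlock the check-source bar and lay it across the response-check jig

## Task

Roll the three thumbwheels of the locked source holder to the code 7-2-5 (read from left to right as seen from the robot), each digit squarely on its index lines; then draw the check-source bar straight out of the holder by its exposed end. Lay the bar gently, without dropping it, across the two saddles of the test jig, teeth up and fully down in both slots, so that it bridges the identifier's detector head; leave the wheels on the code and do not knock the small things on the table about.

Things in the scene. Friction and masses are not known exactly. Their poses are not given: they have to be found in the camera images.
- holder: Grey steel source holder fixed to the table: box 60 mm (x) x 132 (y) x 46.5 high, 4 mm thick flange out to x = +-48 mm. Origin: centre of the underside, z up, +x away from the robot. Three black thumbwheels in a row along y stand 7.5 mm out of its flat top. The bar lies locked in a bore along y and comes out only at the -y end, and only with all three wheels within about 0.2 rad of the code.
- wheel1_top (a point): Top of the left wheel (+y end), 54 mm above the table; axes as the holder's. Every wheel: radius 24 mm, 16 mm wide, axle along y, 34 mm apart, round rim with white numerals 0-9 every 36 degrees (15 mm of rim), upright for a viewer at the robot. The digit on top, between the two black index lines on the panel, counts.
- wheel2_top (a point): Highest point of the middle wheel, 54 mm above the table. Axes as the holder's.
- wheel3_top (a point): Highest point of the right wheel (-y end, where the bar comes out), 54 mm above the table. Axes as the holder's.
- wheel1 (a joint): Turn of the left wheel, rad: digit n is on top at n x 0.6283 (7 at 4.398). Grows as the wheel's top moves along the holder's +x, away from the robot. Stops just below 0 and just above 9. Stays where it is left; it turns with about 1.3 N at the rim, so a fingertip pressed on the top and drawn across rolls it without slip.
- wheel2 (a joint): Turn of the middle wheel, likewise (2 at 1.257).
- wheel3 (a joint): Turn of the right wheel, likewise (5 at 3.142).
- bar: Check-source bar: loose square steel bar 12 mm wide (x), 172 long (y), 12 high, about 0.2 kg, black ribbed grip at its -y end. Origin: centre of the underside. Three lock teeth on top (3 wide, 4 long, 7.5 mm high, at y = 2, 36, 70 mm). At the start its last 45 mm stand out of the holder; it must move 127 mm along the holder's -y to be clear.
- bar_grip_end (a point): Middle of the bar's black grip, 22 mm from its -y end, on the bar's axis (6 mm above its underside). Axes as the bar's.
- jig: Test jig: aluminium base plate 90 x 215 mm fixed to the table, two slotted saddles in a row along its y, and a black identifier lying between them and on along +x (detector head under the gap, top 38 mm above the table). Origin: centre of the underside, z up. Saddles: 44 mm deep (x), from y = 46 to 96 mm on either side, tops 102 mm above the table; free gap of 92 mm between.
- jig_seat (a point): Where the middle of the bar's underside must rest: midway between the saddles, at the slot floors, 65 mm above the table; axes as the jig's. Slots run along y, 16 mm wide, chamfered mouth, 37 mm deep, end plates 184 mm apart. The cheeks flank the bar's last 40 mm at each end, so it can be laid in only when held near its middle. Either end may point either way.
- sample_jar: Bystander: clear plastic lidded pot, 68 mm across, 48 mm high. Origin: centre of the underside (so for all bystanders).
- vial: Bystander: small glass vial with white cap, 24 mm across, 55 mm high, standing.
- swab_tube: Bystander: clear capped tube, 22 mm across, 85 mm high, standing.
- lens_cap: Bystander: black stepped cap, 38 mm across, 24 mm high.
- white_cap: Bystander: white screw cap, 32 mm across, 13 mm high.
- spatula: Bystander: flat steel sampling spatula, about 165 mm long, lying.
- bore_mouth (a point): Centre of the bore's mouth in the holder's -y end face (y = -66 mm), 30 mm above the table. Axes as the holder's; the bar leaves along -y, guided with 1 mm play to each side, its underside 24 mm above the table.

How it is judged:
By the outcome, as a careful person would: the job done as asked, in the order asked, and still so for the second after the job is handed in, with the robot touching nothing.
It also fails if it takes over 72 s, if anything falls off the work surface, if the arm or the gripper's body presses on something with over 40 N, if the wrist force passes 120 N, or if a joint passes its speed limit or range.

## Robot

A 7-joint arm with a two-finger parallel gripper is mounted at the origin on the work surface. World frame = base frame: x ahead of the robot, y to its left, z up, the work surface at z = 0. Lengths are in m, angles in rad, forces in N, time in s.
With the tool pointing down it reaches from about 0.4 to 0.85 m from the base axis. Payload 4.5 kg.
Tool frame: the origin (TCP) lies between the finger pads; the fingertips stand 19 mm ahead of it and the grasp point (between the pads) is the TCP (r.nose_length is the distance from the TCP to the fingertips, in m); z points along the fingers, x is the direction in which the jaws open and shut, and the axes are right-handed (so a half turn about z gives the same grasp; the last joint's range is limited). The gripper opens to 88 mm and grips with 3 to 60 N. Pads are 18 mm wide; open, the fingers measure 123 mm over their backs; the gripper's body (75 mm by 187 mm) begins 45 mm behind the grasp point.
Start: joints at [-1.201, 0.689, -0.195, 1.565, 0.157, 0.902, -0.215], TCP at [0.206, 0.59, 0.258] pointing down, gripper open.
Joint ranges: [-3.01, 3.01], [-0.46, 2.08], [-1.47, 1.51], [0.13, 2.56], [-1, 4.14], [0.04, 2.09], [-2.66, 2.66]. Speed limits (rad/s): [2.57, 2.57, 3.14, 3.14, 3.14, 3.14, 3.14].

## Interface

Orientations are given as a unit quaternion [x, y, z, w].
In Python, from plant import get_state, vision, r gives the robot as it stands.
- The arm moves only by the tool play_rows, never from a script. Its argument "deltas" is a list that holds one entry, the list of rows, each a list of 7 numbers: the gripper command: -1 is fully open, 1 is shut, values between are in proportion, then the shift along the tool's x, y, z normalised to -1 to 1, where 1 is 300 mm, then the turn, a rotation vector about the tool's x, y, z normalised to -1 to 1, where 1 is pi rad. A call has 1 to 5 rows; each row is the pose to reach, as a shift and turn from the pose measured when the call began, along the tool's axes at that moment, turning the shorter way round; what a row does not reach only later rows make up. A row lasts 1/8 s, in which the tool goes at most 62.5 mm and 10.7 degrees, less where a joint would pass 70% of its speed; a pose out of reach is approached as far as the arm can. A call with a number of a shift or a turn outside -1 to 1 is refused whole. A call with a gripper value outside its range is refused whole. The fingers move at their own pace and stop on an object; "force" is the grip in N (left out, the last holds). Time passes only in rows, so rows that repeat a pose let the fingers close. It gives the time, the measured TCP pose, the force and the opening at its end, in the units of the state.
- get_state(): the state, without advancing time (a new reading comes with each control period).
- vision.snapshot(name): name is "scene" or "top" or "wrist"; returns the picture (420x560x3 uint8, red, green, blue); there is no depth.
- vision.camera_model(name): a dict with "vfov" (degrees; the focal length in pixels is half the picture's height over the tangent of half this angle, whatever the lens; pixels are square), "cx", "cy" (the principal point, pixels), "world_to_cam" (4x4, takes a point from world to camera coordinates). Camera axes: x right, y up, looking along -z (the intrinsics and any distortion apply to the point x, -y, -z); pixel columns grow to the right and rows downward; lengths in m; the calibration is good to about 2 mm. A picture is of the moment at which its call begins: read the wrist's pose just before it. camera_model takes no time and is no camera call; for the wrist camera it gives the pose at the moment of the call.
- r.finish_job(): hands the job in, once; it reports no verdict.
The state is a dict: "clock": time; "q": joint angles; "qd": joint speeds; "joint_torque": joint torques, N m; "tool_pos": TCP position; "eef_rot": TCP orientation; "contact_force": force on the tool from outside, world axes, zero at the start; "moment": the same for the moment, N m; "opening": opening from 0.0 (shut) to 1.0 (fully open).
Only numpy, scipy, OpenCV 4.12 (cv2) and the standard library are available. Lean on these libraries where they do the work, as an engineer would, in place of code of your own. Each camera call takes 0.05 s, during which the arm holds its last target.

## Working session

There is one attempt and no reset: what is moved stays moved. The work goes in short steps, Python scripts to look and compute and a tool call to move; the robot and the scene stay as the last step left them, time stands still between calls to the robot, and variables do not carry over. Pictures are saved under pics/ and viewed, and the job is handed in when it is done.

Besides the shell and the picture viewer there is one more tool, called after ">>>" as name(argument=value, ...) on one line, values as JSON. play_rows: Moves the arm, as the interface text tells. Scaled input: -1 to 1 covers 300 mm each way for a shift and pi rad each way for a turn. Its arguments: {"type":"object","properties":{"deltas":{"type":"array"},"force":{"type":"number"}},"required":["deltas"]}

```bash
ls; mkdir -p pics; python3 - <<'E'
from plant import get_state, vision, r
import cv2
s=get_state(); print(s)
for n in ["scene","top","wrist"]:
    m=vision.camera_model(n); print(n,m)
    im=vision.snapshot(n); cv2.imwrite(f"pics/{n}0.png",im[:,:,::-1])
E
```

```text
pics
{'clock': 0.0, 'q': array([-1.20118945,  0.6900087 , -0.19453511,  1.56633355,  0.15732316,
        0.90253808, -0.21511277]), 'qd': array([-0.00035129,  0.00092285,  0.00025838, -0.00105882,  0.00055423,
        0.00018601,  0.00084185]), 'joint_torque': array([ 1.13079039e-07, -5.27566767e+01, -1.26690120e+00, -1.53438127e+01,
       -5.25796157e-02,  6.39737671e-03,  1.73513486e-04]), 'tool_pos': array([0.20579807, 0.58950257, 0.25689794]), 'eef_rot': array([ 8.15301942e-01,  5.79035274e-01, -7.26957874e-04,  6.04935407e-04]), 'contact_force': array([-1.01998271,  0.2658639 , -0.21507053]), 'moment': array([0.01243682, 0.01166761, 0.00913012]), 'opening': 0.9948925156581425}
scene {'vfov': 45.2657067063954, 'cx': 271.80255086268903, 'cy': 214.02175669016142, 'world_to_cam': array([[-0.70421885,  0.7098414 ,  0.01417758,  0.37895852],
       [-0.55539483, -0.56321546,  0.61182099,  0.28696543],
       [ 0.4422809 ,  0.42298172,  0.79086919, -1.44128687],
       [ 0.        ,  0.        ,  0.        ,  1.        ]])}
top {'vfov': 54.47285826094735, 'cx': 284.4663417363266, 'cy': 212.5357261798868, 'world_to_cam': array([[ 0.02682609, -0.99960313, -0.00859857, -0.002817  ],
       [ 0.98793335,  0.02519839,  0.152816  , -0.56630433],
       [-0.15253868, -0.01259427,  0.98821725, -1.16579556],
       [ 0.        ,  0.        ,  0.        ,  1.        ]])}
wrist {'vfov': 69.92569754712405, 'cx': 284.1986958214436, 'cy': 214.84241665993224, 'world_to_cam': array([[ 0.33033414,  0.9438606 , -0.00255446, -0.6239324 ],
       [-0.89838454,  0.31358607, -0.30752072,  0.04243572],
       [-0.28945565,  0.10387948,  0.95153796, -0.39170443],
       [ 0.        ,  0.        ,  0.        ,  1.        ]])}
```

View pics/scene0.png

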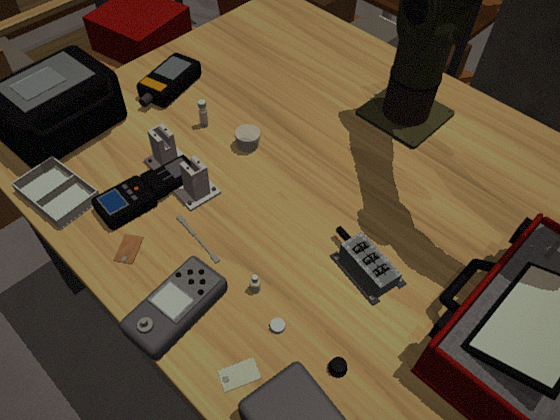

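View pics/top0.png

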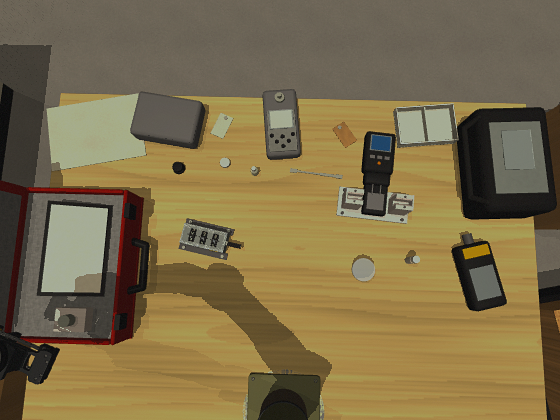

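View pics/wrist0.png

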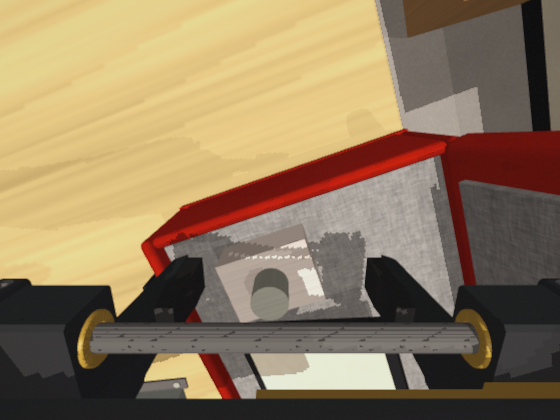

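```bash
cat > h.py <<'E'
import numpy as np, cv2
from scipy.spatial.transform import Rotation as R
from plant import get_state, vision, r
def cam(n):
    m=vision.camera_model(n); return m
def ray(m,u,v):
    f=210/np.tan(np.radians(m['vfov'])/2)
    T=m['world_to_cam']; Rm=T[:3,:3]
    d=np.array([(u-m['cx'])/f,-(v-m['cy'])/f,-1.0])
    return -Rm.T@T[:3,3], Rm.T@d
def pz(m,u,v,z):
    o,d=ray(m,u,v); return o+d*(z-o[2])/d[2]
def proj(m,p):
    f=210/np.tan(np.radians(m['vfov'])/2)
    c=m['world_to_cam']@np.append(p,1); return np.array([m['cx']+f*c[0]/-c[2], m['cy']-f*c[1]/-c[2]])
def shot(n,name,crop=None,k=1):
    m=cam(n); im=vision.snapshot(n); np.save('pics/'+name+'.npy',im)
    import pickle; pickle.dump(m,open('pics/'+name+'.pkl','wb'))
    save(im,name,crop,k); return m,im
def save(im,name,crop=None,k=1):
    if crop: x0,y0,x1,y1=crop; im=im[y0:y1,x0:x1]
    if k!=1: im=cv2.resize(im,None,fx=k,fy=k,interpolation=cv2.INTER_CUBIC)
    cv2.imwrite('pics/'+name+'.png',im[:,:,::-1])
def down(yaw): # tool z down, tool x at angle yaw in world xy
    x=np.array([np.cos(yaw),np.sin(yaw),0]); z=np.array([0,0,-1.]); y=np.cross(z,x)
    return R.from_matrix(np.c_[x,y,z])
def rel(p,Rt=None):
    s=get_state(); R0=R.from_quat(s['eef_rot'])
    d=R0.inv().apply(np.array(p)-s['tool_pos'])/0.3
    w=np.zeros(3) if Rt is None else (R0.inv()*Rt).as_rotvec()/np.pi
    print('clock',round(s['clock'],2),'rel',np.round(d,4).tolist()+np.round(w,4).tolist(), 'rows>=',np.linalg.norm(d)*300/62.5, np.degrees(np.linalg.norm(w)*np.pi)/10.7)
def st():
    s=get_state(); e=R.from_quat(s['eef_rot']).as_matrix()
    print('t',round(s['clock'],2),'p',s['tool_pos'].round(4),'yaw x',round(np.degrees(np.arctan2(e[1,0],e[0,0])),2),'z',e[:,2].round(3),'F',s['contact_force'].round(2),'op',round(s['opening'],3),'q',s['q'].round(2))
E
python3 - <<'E'
from h import *
st()
m=cam('top')
for n,u,v,z in [('holderc',208,239,0.05),('gripend',241,245,.03),('jigseat',376,203,.1),('jar',364,268,.048),('vial2',413,258,.05),('v1',255,170,.05),('wc',225,162,.013),('lens',178,167,.02),('spat0',291,170,0),('spat1',341,177,0),('plateL',338,214,0),('plateR',413,221,0)]:
    print(n,pz(m,u,v,z).round(3))
w=cam('wrist'); s=get_state()
o,d=ray(w,w['cx'],w['cy']); R0=R.from_quat(s['eef_rot'])
print('cam in tool',R0.inv().apply(o-s['tool_pos']),R0.inv().apply(d))
im=vision.snapshot('top'); 
save(im,'t_h',(150,190,270,280),6); save(im,'t_j',(320,150,440,290),4)
save(np.array(cv2.imread('pics/scene0.png'))[:,:,::-1],'s_h',(320,210,420,310),6)
E
```

```text
t 0.15 p [0.2058 0.5897 0.2571] yaw x 70.77 z [-0.    -0.001 -1.   ] F [-0.63 -0.38  0.31] op 0.999 q [-1.2   0.69 -0.19  1.57  0.16  0.9  -0.22]
holderc [0.481 0.233 0.05 ]
gripend [0.468 0.138 0.03 ]
jigseat [ 0.591 -0.247  0.1  ]
jar [ 0.409 -0.222  0.048]
vial2 [ 0.442 -0.363  0.05 ]
v1 [0.692 0.104 0.05 ]
wc [0.725 0.201 0.013]
lens [0.703 0.344 0.02 ]
spat0 [ 0.708 -0.004  0.   ]
spat1 [ 0.689 -0.16   0.   ]
plateL [ 0.573 -0.152  0.   ]
plateR [ 0.557 -0.381  0.   ]
cam in tool [ 0.00032431 -0.07953825 -0.1271943 ] [-0.00115884  0.30740371  0.95157849]
```

View pics/t_h.png

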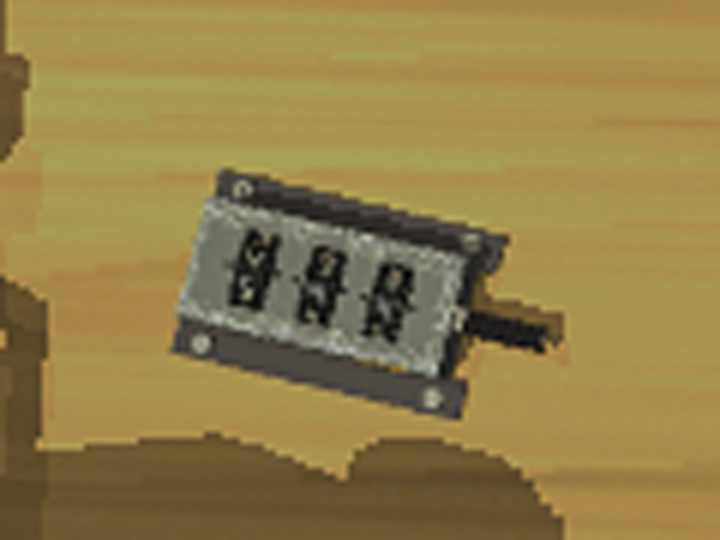

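View pics/t_j.png

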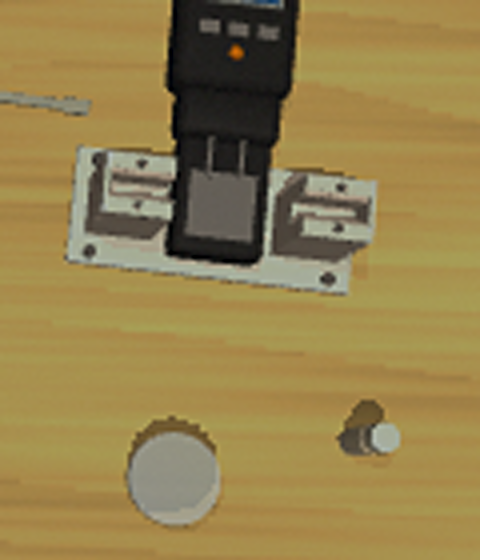

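View pics/s_h.png

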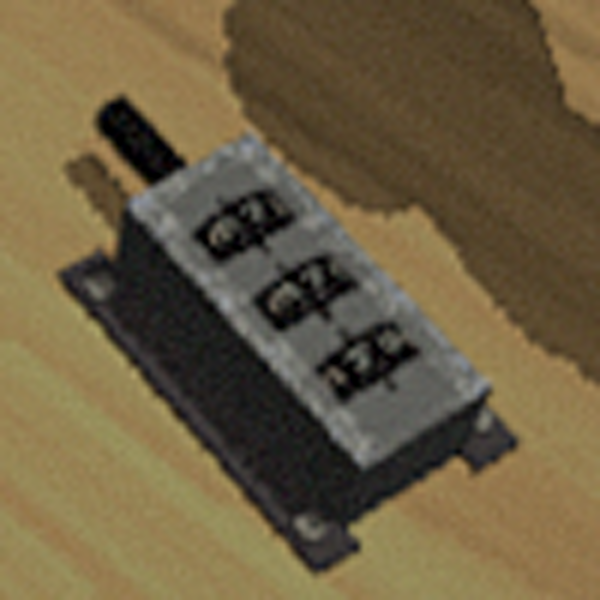

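```bash
python3 - <<'E'
from h import *
rel([0.468,0.178,0.18],down(np.radians(-13)))
E
```

```text
clock 0.2 rel [-1.0077, 1.2771, 0.2587, 0.0003, 0.0003, 0.4653] rows>= 7.906693528147065 7.828178322361297
```

>>> play_rows(deltas=[[[-1,-0.12,0.155,0.03,0,0,0.057],[-1,-0.24,0.31,0.06,0,0,0.114],[-1,-0.37,0.46,0.09,0,0,0.17],[-1,-0.49,0.62,0.12,0,0,0.23],[-1,-0.61,0.77,0.15,0,0,0.285]]])

```text
clock: 0.82
tool_pos: [0.3647, 0.3392, 0.2124]
eef_rot: [0.986, 0.166, 0.0, 0.0]
contact_force: [1.0, 0.4, 0.9]
opening: 0.999
```

```bash
python3 - <<'E'
from h import *
st()
rel([0.468,0.178,0.18],down(np.radians(-13)))
E
```

```text
t 0.82 p [0.3647 0.3392 0.2124] yaw x 19.12 z [ 0.    -0.001 -1.   ] F [0.97 0.41 0.89] op 0.999 q [-0.86  0.6   0.02  2.   -0.02  0.55 -0.49]
clock 0.82 rel [0.1492, 0.6204, 0.1084, 0.0002, -0.0001, 0.1785] rows>= 3.1068152590678326 3.002211932681682
```

>>> play_rows(deltas=[[[1,0.04,0.155,0.03,0,0,0.045],[1,0.075,0.31,0.06,0,0,0.09],[1,0.11,0.465,0.08,0,0,0.135],[1,0.149,0.62,0.108,0,0,0.178],[1,0.149,0.62,0.108,0,0,0.178]]], force=20)

```text
clock: 1.45
tool_pos: [0.4698, 0.1739, 0.1797]
eef_rot: [0.993, -0.117, 0.001, 0.002]
contact_force: [-0.2, 0.6, -0.2]
opening: 0.461
```

```bash
python3 - <<'E'
from h import *
st()
m,im=shot('wrist','w1')
save(im,'w1c',(140,80,420,290),2.8)
E
```

```text
t 1.45 p [0.4698 0.1739 0.1797] yaw x -13.38 z [ 0.001 -0.003 -1.   ] F [-0.18  0.62 -0.22] op 0.461 q [-0.52  0.66  0.12  2.02 -0.15  0.47 -0.53]
```

View pics/w1.png

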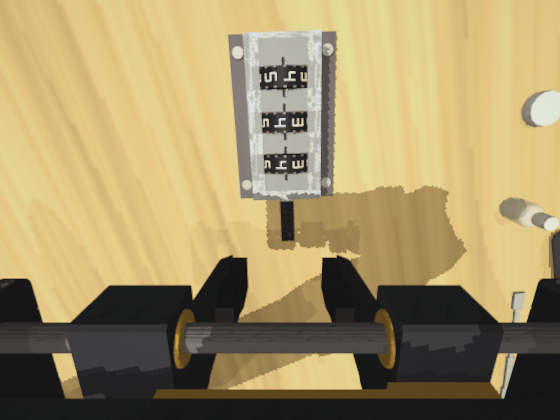

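View pics/w1c.png

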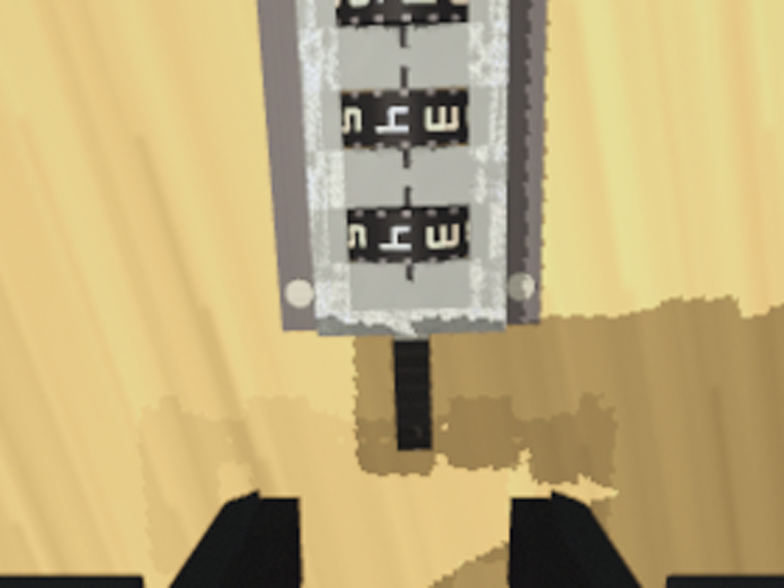

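```bash
python3 - <<'E'
from h import *
im=np.load('pics/w1.npy'); c=np.rot90(im[20:210,220:350])
save(c,'w1r',None,4)
E
```

```text
(no output)
```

View pics/w1r.png

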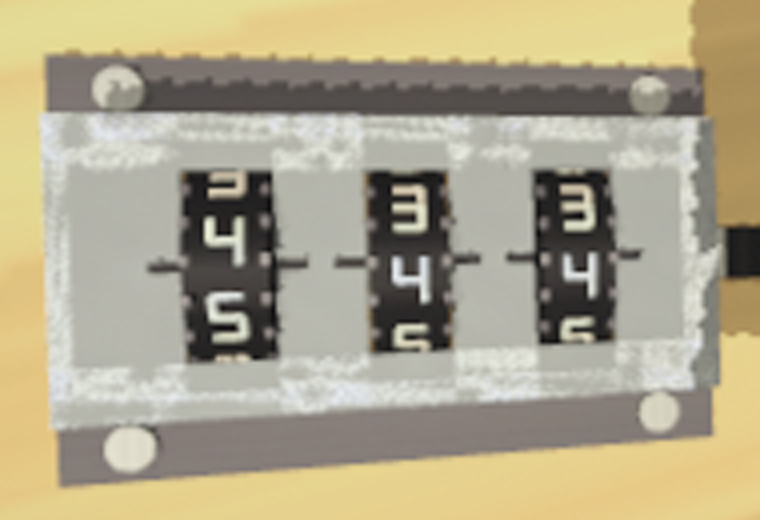

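```bash
python3 - <<'E'
from h import *
import pickle
m=pickle.load(open('pics/w1.pkl','rb'))
P=[]
for X,Y in [(42,115),(713,118),(718,383),(52,428)]:
    p=pz(m,349-Y/4+.0,20+X/4,.0465); P.append(p[:2]); print(p.round(4))
P=np.array(P)
print([np.linalg.norm(P[i]-P[(i+1)%4]).round(4) for i in range(4)])
# flange corners z=.004
Q=[]
for X,Y in [(46,57),(705,70),(713,434),(62,486)]:
    p=pz(m,349-Y/4,20+X/4,.004); Q.append(p[:2]); print(p.round(4))
Q=np.array(Q);print([np.linalg.norm(Q[i]-Q[(i+1)%4]).round(4) for i in range(4)])
for W in (P,Q):
    c=W.mean(0); d=(W[0]-W[1])+(W[3]-W[2]); print(c, np.degrees(np.arctan2(d[1],d[0]))-90)
# index lines ends at panel
for X,Y in [(148,267),(308,263),(335,262),(480,258),(508,257),(640,254)]:
    print(pz(m,349-Y/4,20+X/4,.0465).round(4))
E
```

```text
[0.53   0.3061 0.0465]
[0.5036 0.1771 0.0465]
[0.4456 0.1898 0.0465]
[0.4718 0.3183 0.0465]
[np.float64(0.1317), np.float64(0.0594), np.float64(0.1311), np.float64(0.0595)]
[0.5491 0.3111 0.004 ]
[0.5186 0.164  0.004 ]
[0.426  0.1839 0.004 ]
[0.456  0.3301 0.004 ]
[np.float64(0.1503), np.float64(0.0947), np.float64(0.1493), np.float64(0.095)]
[0.48776937 0.24780171] -11.558596136080865
[0.48743639 0.24730493] -11.661260031867869
[0.4978 0.2952 0.0465]
[0.4918 0.2668 0.0465]
[0.4908 0.2618 0.0465]
[0.4849 0.2337 0.0465]
[0.4838 0.2281 0.0465]
[0.4778 0.2003 0.0465]
```

```bash
cat >> h.py <<'E'
YH=np.radians(-11.6); HC=np.array([0.4876,0.2475])
def H(x,y,z):
    c,s=np.cos(YH),np.sin(YH); return np.array([HC[0]+c*x-s*y, HC[1]+s*x+c*y, z])
def inH(p):
    c,s=np.cos(YH),np.sin(YH); d=np.array(p[:2])-HC; return np.array([c*d[0]+s*d[1],-s*d[0]+c*d[1],p[2]])
E
python3 - <<'E'
from h import *
st()
rel(H(-.007,.034,.0765),down(YH))
E
```

```text
t 1.5 p [0.4685 0.1766 0.1799] yaw x -13.09 z [ 0.    -0.002 -1.   ] F [0.07 0.48 0.03] op 0.414 q [-0.52  0.66  0.11  2.02 -0.15  0.47 -0.53]
clock 1.5 rel [-0.018, -0.3579, 0.344, 0.0005, -0.0002, -0.0083] rows>= 2.3843280930258666 0.13942374767470964
```

>>> play_rows(deltas=[[[1,-0.006,-0.12,0.11,0,0,-0.003],[1,-0.012,-0.24,0.22,0,0,-0.006],[1,-0.018,-0.358,0.3,0,0,-0.0083],[1,-0.018,-0.358,0.344,0,0,-0.0083],[1,-0.018,-0.358,0.344,0,0,-0.0083]]])

```text
clock: 2.12
tool_pos: [0.486, 0.2823, 0.0758]
eef_rot: [0.995, -0.1, -0.001, 0.002]
contact_force: [0.1, 0.2, -0.2]
opening: 0.005
```

```bash
python3 - <<'E'
from h import *
st(); print(inH(get_state()['tool_pos']))
rel(H(-.007,.034,.0725),down(YH))
m,im=shot('wrist','w2',None,1)
m,im=shot('scene','s2',(320,190,440,310),5)
E
```

```text
t 2.12 p [0.486  0.2823 0.0758] yaw x -11.48 z [-0.002 -0.003 -1.   ] F [ 0.06  0.19 -0.15] op 0.005 q [-0.66  0.89  0.09  1.89 -0.2   0.38 -0.62]
[-0.00853176  0.03375258  0.07576325]
clock 2.12 rel [0.0051, -0.0008, 0.0109, 0.001, 0.0005, 0.0007] rows>= 0.057813561559587966 0.022110148719448747
```

View pics/w2.png

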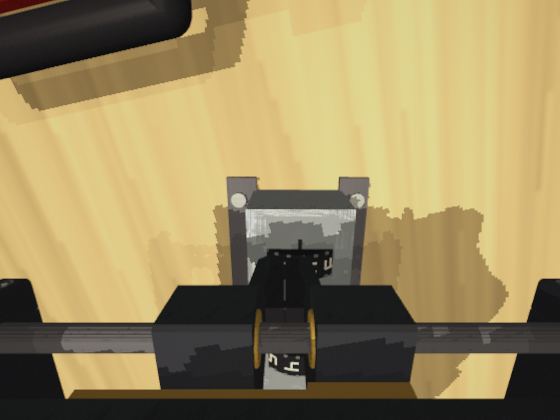

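View pics/s2.png

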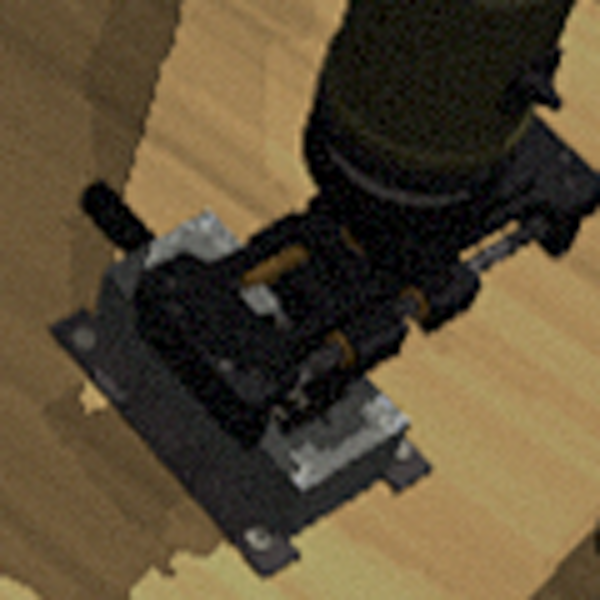

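>>> play_rows(deltas=[[[1,0.005,0,0.006,0.001,0.0005,0],[1,0.005,0,0.011,0.001,0.0005,0]]])

```text
clock: 2.48
tool_pos: [0.4895, 0.2804, 0.0745]
eef_rot: [0.995, -0.102, 0.002, -0.001]
contact_force: [0.6, -0.2, 0.1]
opening: 0.004
```

```bash
python3 - <<'E'
from h import *
st(); print(inH(get_state()['tool_pos']))
E
```

```text
t 2.48 p [0.4895 0.2804 0.0745] yaw x -11.7 z [ 0.003  0.001 -1.   ] F [ 0.61 -0.16  0.07] op 0.004 q [-0.66  0.89  0.09  1.89 -0.2   0.37 -0.62]
[-0.00480219  0.03259766  0.0744729 ]
```

```bash
python3 - <<'E'
from h import *
rel(H(-.007,.034,.0715),down(YH))
E
```

```text
clock 2.48 rel [-0.0074, -0.0046, 0.0099, -0.0005, -0.001, -0.0005] rows>= 0.06326585883757298 0.021254508781565307
```

>>> play_rows(deltas=[[[1,-0.007,-0.0046,0.005,0,0,0],[1,-0.007,-0.0046,0.01,0,0,0],[1,-0.007,-0.0046,0.01,0,0,0]]])

```text
clock: 2.85
tool_pos: [0.4883, 0.2814, 0.0733]
eef_rot: [0.995, -0.102, 0.002, -0.001]
contact_force: [-2.3, -2.7, 15.4]
opening: 0.003
```

```bash
python3 - <<'E'
from h import *
st(); print(inH(get_state()['tool_pos']))
rel(H(-.007,.034,.0705),down(YH))
rel(H(.008,.034,.0705),down(YH))
E
```

```text
t 2.85 p [0.4883 0.2814 0.0733] yaw x -11.76 z [ 0.005  0.001 -1.   ] F [-2.28 -2.72 15.43] op 0.003 q [-0.66  0.89  0.09  1.89 -0.2   0.36 -0.62]
[-0.00613033  0.03335344  0.07326532]
clock 2.85 rel [-0.0029, -0.0021, 0.0092, -0.0005, -0.0015, -0.0009] rows>= 0.047521288244208024 0.030636320112946393
clock 2.85 rel [0.0471, -0.0023, 0.0094, -0.0005, -0.0015, -0.0009] rows>= 0.23060613159511242 0.030636320112946393
```

>>> play_rows(deltas=[[[1,0.012,0,0.004,0,0,0],[1,0.025,0,0.004,0,0,0],[1,0.038,0,0.004,0,0,0],[1,0.05,0,0.004,0,0,0],[1,0.05,0,0.004,0,0,0]]])

```text
clock: 3.48
tool_pos: [0.5039, 0.2781, 0.0733]
eef_rot: [0.995, -0.103, 0.003, -0.001]
contact_force: [-0.3, -1.4, 8.1]
opening: 0.007
```

```bash
python3 - <<'E'
from h import *
st(); print(inH(get_state()['tool_pos']))
rel(H(.009,.034,.0805),down(YH))
rel(H(-.009,.034,.0805),down(YH))
m,im=shot('wrist','w3',(180,150,400,320),3)
E
```

```text
t 3.48 p [0.5039 0.2781 0.0733] yaw x -11.81 z [ 0.007  0.001 -1.   ] F [-0.26 -1.36  8.12] op 0.007 q [-0.64  0.9   0.1   1.86 -0.19  0.39 -0.61]
[0.00985158 0.03326632 0.07328451]
clock 3.48 rel [-0.0027, -0.0025, -0.0241, -0.0008, -0.002, -0.0012] rows>= 0.11684024654160066 0.04201323624500096
clock 3.48 rel [-0.0627, -0.0023, -0.0244, -0.0008, -0.002, -0.0012] rows>= 0.3231777077373311 0.04201323624500096
```

View pics/w3.png

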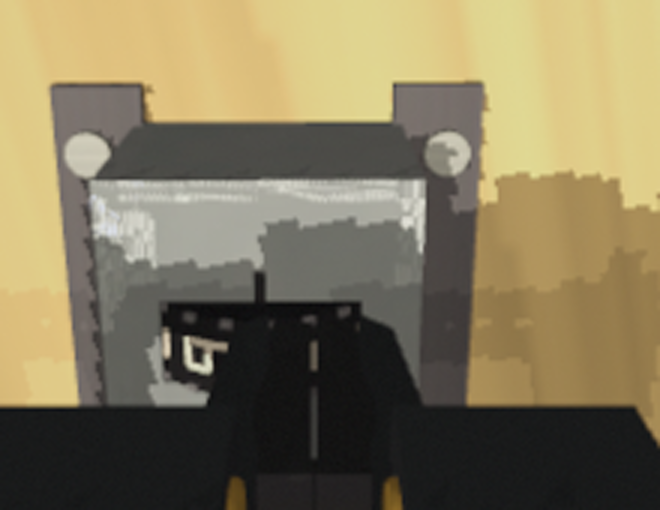

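>>> play_rows(deltas=[[[1,0,0,-0.025,-0.001,-0.002,-0.001],[1,-0.066,-0.002,-0.025,-0.001,-0.002,-0.001],[1,-0.066,-0.002,-0.025,-0.001,-0.002,-0.001],[1,-0.066,-0.002,-0.004,-0.001,-0.002,-0.001],[1,-0.066,-0.002,0.003,-0.001,-0.002,-0.001]]])

```text
clock: 4.15
tool_pos: [0.4859, 0.2828, 0.0731]
eef_rot: [0.995, -0.102, 0.001, -0.0]
contact_force: [-2.6, -0.7, 23.5]
opening: 0.001
```

```bash
python3 - <<'E'
from h import *
st(); print(inH(get_state()['tool_pos']))
rel(H(.009,.034,.072),down(YH))
E
```

```text
t 4.15 p [0.4859 0.2828 0.0731] yaw x -11.67 z [ 0.002  0.    -1.   ] F [-2.63 -0.7  23.45] op 0.001 q [-0.66  0.89  0.09  1.89 -0.2   0.36 -0.62]
[-0.00876251  0.03423589  0.07308248]
clock 4.15 rel [0.0592, 0.0007, 0.0037, -0.0001, -0.0005, -0.0004] rows>= 0.2847524580309388 0.01103873396815642
```

>>> play_rows(deltas=[[[1,0.015,0,0.004,0,0,0],[1,0.031,0,0.004,0,0,0],[1,0.047,0,0.004,0,0,0],[1,0.063,0,0.004,0,0,0],[1,0.063,0,0.003,0,0,0]]])

```text
clock: 4.78
tool_pos: [0.507, 0.2784, 0.0731]
eef_rot: [0.995, -0.102, 0.003, -0.001]
contact_force: [1.0, -0.5, 7.5]
opening: 0.007
```

```bash
python3 - <<'E'
from h import *
st(); print(inH(get_state()['tool_pos']))
rel(H(.010,.0,.0805),down(YH))
rel(H(.010,.0,.0735),down(YH))
E
```

```text
t 4.78 p [0.507  0.2784 0.0731] yaw x -11.76 z [ 0.006  0.001 -1.   ] F [ 0.95 -0.47  7.53] op 0.007 q [-0.64  0.9   0.1   1.85 -0.19  0.4  -0.61]
[0.01277902 0.03418354 0.07312865]
clock 4.78 rel [-0.0088, 0.1139, -0.0248, -0.0006, -0.0017, -0.0009] rows>= 0.5612726477513997 0.03382913364909073
clock 4.78 rel [-0.0089, 0.114, -0.0015, -0.0006, -0.0017, -0.0009] rows>= 0.5487732232280582 0.03382913364909073
```

>>> play_rows(deltas=[[[1,0,0,-0.025,-0.001,-0.002,-0.001],[1,-0.01,0.114,-0.025,-0.001,-0.002,-0.001],[1,-0.01,0.114,-0.025,-0.001,-0.002,-0.001],[1,-0.01,0.114,-0.005,-0.001,-0.002,-0.001],[1,-0.01,0.114,0.001,-0.001,-0.002,-0.001]]])

```text
clock: 5.4
tool_pos: [0.4981, 0.2464, 0.0731]
eef_rot: [0.995, -0.101, 0.0, 0.0]
contact_force: [0.5, -1.7, 16.4]
opening: 0.005
```

```bash
python3 - <<'E'
from h import *
st(); print(inH(get_state()['tool_pos']))
rel(H(-.009,.0,.072),down(YH))
E
```

```text
t 5.4 p [0.4981 0.2464 0.0731] yaw x -11.55 z [ 0. -0. -1.] F [ 0.46 -1.67 16.43] op 0.005 q [-0.59  0.89  0.08  1.91 -0.18  0.35 -0.57]
[0.01050701 0.00108458 0.07308157]
clock 5.4 rel [-0.065, 0.0036, 0.0036, 0.0, -0.0002, 0.0003] rows>= 0.31307285007289926 0.005558706221710165
```

>>> play_rows(deltas=[[[1,-0.015,0.002,0.004,0,0,0],[1,-0.03,0.002,0.004,0,0,0],[1,-0.045,0.002,0.004,0,0,0],[1,-0.06,0.002,0.004,0,0,0],[1,-0.06,0.002,0.003,0,0,0]]])

```text
clock: 6.02
tool_pos: [0.4818, 0.2499, 0.0733]
eef_rot: [0.995, -0.101, 0.002, -0.0]
contact_force: [0.7, -2.7, 11.5]
opening: 0.007
```

```bash
python3 - <<'E'
from h import *
st(); print(inH(get_state()['tool_pos']))
rel(H(.000,.0,.0735),down(YH))
E
```

```text
t 6.03 p [0.4818 0.2499 0.0733] yaw x -11.54 z [ 0.004  0.    -1.   ] F [ 0.75 -2.65 11.52] op 0.007 q [-0.61  0.88  0.08  1.95 -0.19  0.31 -0.58]
[-0.00617128  0.00114804  0.07332011]
clock 6.03 rel [0.0206, 0.0038, -0.0005, -0.0003, -0.0011, 0.0003] rows>= 0.10047569821993634 0.0198053993758542
```

>>> play_rows(deltas=[[[1,0,0,-0.025,0,-0.001,0],[1,0.037,0.004,-0.025,0,-0.001,0],[1,0.037,0.004,-0.025,0,-0.001,0],[1,0.037,0.004,-0.005,0,-0.001,0],[1,0.037,0.004,0.001,0,-0.001,0]]])

```text
clock: 6.65
tool_pos: [0.4926, 0.2465, 0.0732]
eef_rot: [0.995, -0.101, 0.0, -0.001]
contact_force: [-1.1, -1.4, 18.2]
opening: 0.008
```

```bash
python3 - <<'E'
from h import *
st(); print(inH(get_state()['tool_pos']))
E
```

```text
t 6.65 p [0.4926 0.2465 0.0732] yaw x -11.54 z [ 0.001  0.001 -1.   ] F [-1.14 -1.35 18.19] op 0.008 q [-0.59  0.88  0.08  1.93 -0.18  0.34 -0.57]
[5.07992032e-03 1.25979286e-05 7.32373863e-02]
```

Stroke −9.5 mm.

>>> play_rows(deltas=[[[1,-0.012,0,0.004,0,0,0],[1,-0.024,0,0.004,0,0,0],[1,-0.032,0,0.004,0,0,0],[1,-0.032,0,0.003,0,0,0]]])

```text
clock: 7.15
tool_pos: [0.4846, 0.2482, 0.0734]
eef_rot: [0.995, -0.101, 0.002, -0.001]
contact_force: [0.6, -2.1, 10.7]
opening: 0.006
```

```bash
python3 - <<'E'
from h import *
st(); print(inH(get_state()['tool_pos']))
rel(H(-.009,-.034,.0735),down(YH))
E
```

```text
t 7.15 p [0.4846 0.2482 0.0734] yaw x -11.59 z [ 0.004  0.002 -1.   ] F [ 0.65 -2.11 10.71] op 0.006 q [-0.6   0.88  0.08  1.95 -0.19  0.32 -0.58]
[-3.05981317e-03  4.61750095e-05  7.33679648e-02]
clock 7.15 rel [-0.0198, 0.1135, -0.0008, -0.0008, -0.0011, 0.0001] rows>= 0.55297196414355 0.022835893837654903
```

>>> play_rows(deltas=[[[1,0,0,-0.025,-0.001,-0.001,0],[1,-0.02,0.114,-0.025,-0.001,-0.001,0],[1,-0.02,0.114,-0.025,-0.001,-0.001,0],[1,-0.02,0.114,-0.005,-0.001,-0.001,0],[1,-0.02,0.114,0.001,-0.001,-0.001,0]]])

```text
clock: 7.78
tool_pos: [0.4721, 0.217, 0.0731]
eef_rot: [0.995, -0.1, 0.0, -0.0]
contact_force: [-2.6, 0.1, 20.4]
opening: 0.008
```

```bash
python3 - <<'E'
from h import *
st(); print(inH(get_state()['tool_pos']))
E
```

```text
t 7.78 p [0.4721 0.217  0.0731] yaw x -11.53 z [ 0.  0. -1.] F [-2.58  0.05 20.42] op 0.008 q [-0.56  0.87  0.06  2.02 -0.18  0.26 -0.55]
[-0.00906927 -0.03299508  0.07308196]
```

>>> play_rows(deltas=[[[1,0.015,0.002,0.004,0,0,0],[1,0.03,0.002,0.004,0,0,0],[1,0.045,0.002,0.004,0,0,0],[1,0.057,0.002,0.004,0,0,0],[1,0.057,0.002,0.003,0,0,0]]])

```text
clock: 8.4
tool_pos: [0.4903, 0.2134, 0.0732]
eef_rot: [0.995, -0.1, 0.002, -0.001]
contact_force: [-0.3, -2.3, 11.2]
opening: 0.006
```

```bash
python3 - <<'E'
from h import *
st(); print(inH(get_state()['tool_pos']))
rel(H(0,-.075,.14),down(YH))
E
```

```text
t 8.4 p [0.4903 0.2134 0.0732] yaw x -11.53 z [ 0.003  0.001 -1.   ] F [-0.29 -2.31 11.2 ] op 0.006 q [-0.54  0.87  0.06  1.98 -0.17  0.29 -0.53]
[ 0.00945938 -0.03289629  0.07323036]
clock 8.4 rel [-0.031, 0.14, -0.2229, -0.0005, -0.001, 0.0004] rows>= 1.2720137618244953 0.019433545642954877
```

>>> play_rows(deltas=[[[1,0,0,-0.1,0,0,0],[1,-0.031,0.14,-0.22,0,-0.001,0],[1,-0.031,0.14,-0.22,0,-0.001,0],[1,-0.031,0.14,-0.22,0,-0.001,0]]])

```text
clock: 8.9
tool_pos: [0.4729, 0.1753, 0.1389]
eef_rot: [0.995, -0.1, 0.0, -0.001]
contact_force: [-0.0, 0.3, 0.5]
opening: 0.006
```

```bash
python3 - <<'E'
from h import *
st(); print(inH(get_state()['tool_pos']))
m,im=shot('wrist','w4')
c=np.rot90(im[30:240,220:350]); save(c,'w4r',None,3.8)
E
```

```text
t 8.9 p [0.4729 0.1753 0.1389] yaw x -11.47 z [ 0.001  0.003 -1.   ] F [-0.    0.32  0.54] op 0.006 q [-0.49  0.73  0.08  2.04 -0.14  0.37 -0.5 ]
[ 1.15093297e-04 -7.36612113e-02  1.38868416e-01]
```

View pics/w4r.png

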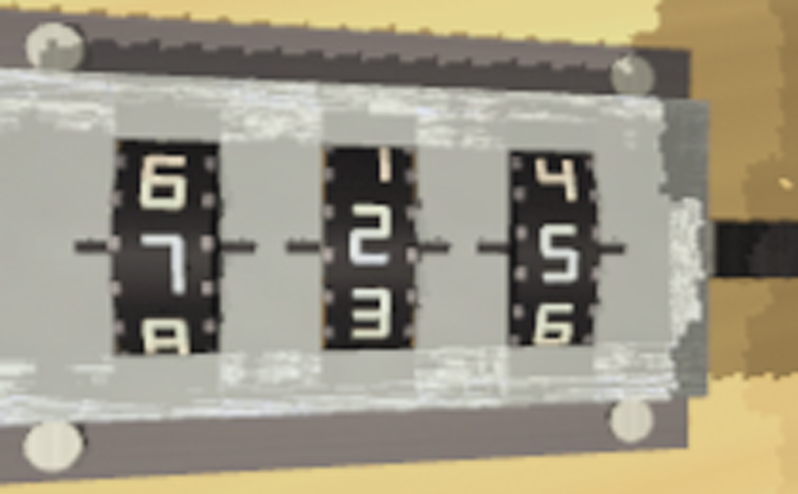

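View pics/w4.png

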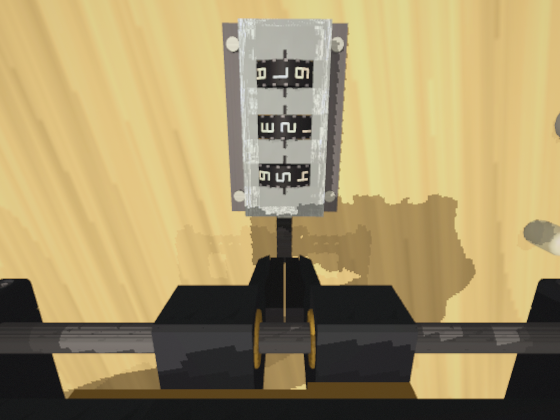

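```bash
cat >> h.py <<'E'
def unroll(name,out):
    import pickle
    m=pickle.load(open(f'pics/{name}.pkl','rb')); im=np.load(f'pics/{name}.npy')
    strips=[]
    th=np.arange(-40,40.01,.25) # deg; + = away (+x)
    for yc in (.034,0,-.034):
        ys=np.arange(-.0165,.0166,.00015)
        mx=np.zeros((len(th),len(ys)),np.float32); my=mx.copy()
        for i,t in enumerate(th[::-1]):
            for j,y in enumerate(ys):
                if abs(y)<.008: p=H(.024*np.sin(np.radians(t)),yc-y,.030+.024*np.cos(np.radians(t)))
                else: p=H(.024*np.radians(t),yc-y,.0465)
                mx[i,j],my[i,j]=proj(m,p)
        s=cv2.remap(im,mx,my,cv2.INTER_CUBIC); s=cv2.resize(s,None,fx=1.15,fy=1.8)
        h=s.shape[0]
        for d in range(-40,41,6):
            y=int((40-d)/80*(h-1)); s[y,:8 if d else 12]=[255,0,0] if d else [0,255,0]
        s[h//2,::6]=[0,255,0]
        strips+= [s,np.zeros((h,6,3),np.uint8)]
    save(np.hstack(strips),out)
E
python3 -c "
from h import *
unroll('w4','w4u')"
```

View pics/w4u.png

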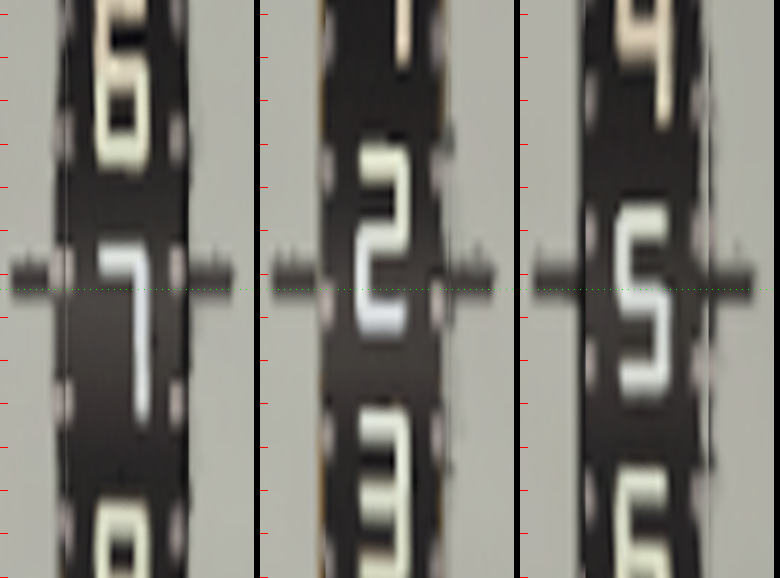

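```bash
python3 - <<'E'
from h import *
rel(H(0,-.034,.0775),down(YH))
rel(H(0,-.034,.0735),down(YH))
E
```

```text
clock 8.95 rel [0.0006, -0.131, 0.2037, -0.0008, 0.0001, 0.0009] rows>= 1.1626135228836019 0.019709260335682155
clock 8.95 rel [0.0006, -0.131, 0.217, -0.0008, 0.0001, 0.0009] rows>= 1.2168528442104718 0.019709260335682155
```

>>> play_rows(deltas=[[[1,0,-0.131,0.1,0,0,0],[1,0,-0.131,0.19,0,0,0],[1,0,-0.131,0.205,0,0,0],[1,0,-0.131,0.21,0,0,0],[1,0,-0.131,0.215,0,0,0]]])

```text
clock: 9.57
tool_pos: [0.4811, 0.2141, 0.0747]
eef_rot: [0.995, -0.1, 0.001, -0.001]
contact_force: [0.7, -0.2, -0.0]
opening: 0.005
```

```bash
python3 - <<'E'
from h import *
st(); print(inH(get_state()['tool_pos']))
E
```

```text
t 9.57 p [0.4811 0.2141 0.0747] yaw x -11.47 z [ 0.001  0.003 -1.   ] F [ 0.73 -0.21 -0.04] op 0.005 q [-0.54  0.87  0.06  2.   -0.17  0.28 -0.54]
[ 0.00033    -0.03404059  0.07469327]
```

>>> play_rows(deltas=[[[1,0,0,0.005,0,0,0],[1,0,0,0.008,0,0,0],[1,0,0,0.008,0,0,0]]])

```text
clock: 9.95
tool_pos: [0.4816, 0.214, 0.0735]
eef_rot: [0.995, -0.1, 0.001, -0.002]
contact_force: [-1.2, -0.0, 6.9]
opening: 0.005
```

```bash
python3 - <<'E'
from h import *
st(); print(inH(get_state()['tool_pos']))
E
```

```text
t 9.95 p [0.4816 0.214  0.0735] yaw x -11.49 z [ 0.003  0.003 -1.   ] F [-1.18 -0.04  6.88] op 0.005 q [-0.54  0.87  0.06  2.   -0.17  0.27 -0.54]
[ 0.00080613 -0.03399442  0.07346325]
```

>>> play_rows(deltas=[[[1,0.0015,0,0.003,0,0,0],[1,0.0025,0,0.003,0,0,0]]])

```text
clock: 10.2
tool_pos: [0.4823, 0.2139, 0.0735]
eef_rot: [0.995, -0.1, 0.001, -0.002]
contact_force: [-1.7, 0.1, 6.3]
opening: 0.002
```

```bash
python3 - <<'E'
from h import *
st(); print(inH(get_state()['tool_pos']))
rel(H(0.0,0,.0755),down(YH))
E
```

```text
t 10.2 p [0.4823 0.2139 0.0735] yaw x -11.51 z [ 0.003  0.004 -1.   ] F [-1.73  0.1   6.31] op 0.002 q [-0.54  0.87  0.06  2.   -0.17  0.28 -0.54]
[ 0.00155684 -0.03402136  0.07351861]
clock 10.2 rel [-0.005, -0.1134, -0.0061, -0.0013, -0.0007, 0.0005] rows>= 0.5458328336936333 0.026920705651818175
```

Good. Wheel 2 next: land at x≈0 then −2.5 mm.

>>> play_rows(deltas=[[[1,0,0,-0.022,0,0,0],[1,-0.005,-0.113,-0.022,-0.001,0,0],[1,-0.005,-0.113,-0.022,-0.001,0,0],[1,-0.005,-0.113,-0.008,-0.001,0,0],[1,-0.005,-0.113,-0.004,-0.001,0,0]]])

```text
clock: 10.82
tool_pos: [0.4873, 0.2459, 0.0745]
eef_rot: [0.995, -0.101, 0.001, 0.0]
contact_force: [-0.1, 0.4, -0.3]
opening: 0.005
```

```bash
python3 - <<'E'
from h import *
st(); print(inH(get_state()['tool_pos']))
E
```

```text
t 10.82 p [0.4873 0.2459 0.0745] yaw x -11.59 z [ 0.001 -0.001 -1.   ] F [-0.13  0.39 -0.3 ] op 0.005 q [-0.6   0.88  0.08  1.94 -0.19  0.33 -0.57]
[ 1.07287652e-05 -1.59720228e-03  7.45461591e-02]
```

>>> play_rows(deltas=[[[1,0,-0.003,0.005,0,0,0],[1,0,-0.003,0.007,0,0,0]]])

```text
clock: 11.08
tool_pos: [0.488, 0.2458, 0.0733]
eef_rot: [0.995, -0.102, 0.001, 0.0]
contact_force: [-1.3, -1.6, 13.7]
opening: 0.006
```

```bash
python3 - <<'E'
from h import *
st(); print(inH(get_state()['tool_pos']))
E
```

```text
t 11.07 p [0.488  0.2458 0.0733] yaw x -11.67 z [ 0.002 -0.001 -1.   ] F [-1.33 -1.6  13.72] op 0.006 q [-0.6   0.88  0.08  1.94 -0.19  0.33 -0.57]
[ 0.00074868 -0.00157948  0.07332672]
```

>>> play_rows(deltas=[[[1,-0.004,0,0.003,0,0,0],[1,-0.008,0,0.003,0,0,0],[1,-0.0105,0,0.003,0,0,0]]])

```text
clock: 11.45
tool_pos: [0.4869, 0.246, 0.0734]
eef_rot: [0.995, -0.102, 0.003, -0.0]
contact_force: [1.3, -0.5, 7.3]
opening: 0.006
```

```bash
python3 - <<'E'
from h import *
st(); print(inH(get_state()['tool_pos']))
rel(H(0,.034,.075))
E
```

```text
t 11.45 p [0.4869 0.246  0.0734] yaw x -11.76 z [ 0.006 -0.    -1.   ] F [ 1.26 -0.53  7.34] op 0.006 q [-0.6   0.88  0.08  1.95 -0.19  0.32 -0.58]
[-0.00034227 -0.00164969  0.07341553]
clock 11.45 rel [0.0008, -0.1188, -0.0052, 0.0, 0.0, 0.0] rows>= 0.5709844794803414 0.0
```

>>> play_rows(deltas=[[[1,-0.004,0,0.003,0,-0.001,0],[1,-0.008,0,0.003,0,-0.001,0],[1,-0.008,0,0.003,0,-0.001,0]]])

```text
clock: 11.82
tool_pos: [0.4863, 0.2461, 0.0735]
eef_rot: [0.995, -0.103, 0.003, -0.001]
contact_force: [0.6, -0.6, 6.6]
opening: 0.004
```

```bash
python3 - <<'E'
from h import *
st(); print(inH(get_state()['tool_pos']))
rel(H(0,.034,.075))
E
```

```text
t 11.82 p [0.4863 0.2461 0.0735] yaw x -11.84 z [ 0.007  0.001 -1.   ] F [ 0.57 -0.61  6.64] op 0.004 q [-0.6   0.88  0.08  1.95 -0.19  0.31 -0.58]
[-0.0010028  -0.00167712  0.07345596]
clock 11.82 rel [0.0029, -0.1189, -0.0048, 0.0, 0.0, 0.0] rows>= 0.5715935692032045 0.0
```

>>> play_rows(deltas=[[[1,-0.005,0,0.003,0,-0.002,0],[1,-0.01,0,0.003,0,-0.002,0],[1,-0.01,0,0.003,0,-0.002,0]]])

```text
clock: 12.2
tool_pos: [0.485, 0.2463, 0.0735]
eef_rot: [0.995, -0.104, 0.002, -0.002]
contact_force: [2.1, 0.0, 7.6]
opening: 0.004
```

```bash
python3 - <<'E'
from h import *
st(); print(inH(get_state()['tool_pos']))
rel(H(-.001,.034,.075),down(YH))
E
```

```text
t 12.2 p [0.485  0.2463 0.0735] yaw x -11.92 z [ 0.004  0.003 -1.   ] F [2.09 0.01 7.65] op 0.004 q [-0.6   0.88  0.08  1.95 -0.19  0.31 -0.58]
[-0.00226299 -0.00173453  0.0734772 ]
clock 12.2 rel [0.0036, -0.1192, -0.0046, -0.0012, -0.001, -0.0018] rows>= 0.5726280660820485 0.03989278263305389
```

Wheel 2 done. Wheel 1: +2.9 mm.

>>> play_rows(deltas=[[[1,0,0,-0.022,-0.001,-0.001,-0.002],[1,0.003,-0.119,-0.022,-0.001,-0.001,-0.002],[1,0.003,-0.119,-0.022,-0.001,-0.001,-0.002],[1,0.003,-0.119,-0.008,-0.001,-0.001,-0.002],[1,0.003,-0.119,-0.004,-0.001,-0.001,-0.002]]])

```text
clock: 12.82
tool_pos: [0.4928, 0.2794, 0.0744]
eef_rot: [0.995, -0.101, -0.001, 0.001]
contact_force: [-0.4, 0.4, -0.5]
opening: 0.006
```

>>> play_rows(deltas=[[[1,0,0,0.004,0,0,0],[1,0,0,0.007,0,0,0]]])

```text
clock: 13.08
tool_pos: [0.4931, 0.2789, 0.0733]
eef_rot: [0.995, -0.102, -0.0, 0.0]
contact_force: [-2.8, -0.7, 15.3]
opening: 0.009
```

```bash
python3 - <<'E'
from h import *
st(); print(inH(get_state()['tool_pos']))
E
```

```text
t 13.07 p [0.4931 0.2789 0.0733] yaw x -11.69 z [-0.001 -0.001 -1.   ] F [-2.78 -0.7  15.25] op 0.009 q [-0.65  0.9   0.09  1.88 -0.2   0.38 -0.61]
[-0.00094929  0.03190179  0.07330798]
```

>>> play_rows(deltas=[[[1,0.004,-0.003,0.003,0,0,0],[1,0.008,-0.003,0.003,0,0,0],[1,0.009,-0.003,0.003,0,0,0]]])

```text
clock: 13.45
tool_pos: [0.4962, 0.2783, 0.0734]
eef_rot: [0.995, -0.102, -0.0, 0.001]
contact_force: [-1.5, -2.1, 9.8]
opening: 0.004
```

```bash
python3 - <<'E'
from h import *
st(); print(inH(get_state()['tool_pos']))
rel(H(0,-.080,.14),down(YH))
E
```

```text
t 13.45 p [0.4962 0.2783 0.0734] yaw x -11.75 z [-0.    -0.001 -1.   ] F [-1.49 -2.08  9.79] op 0.004 q [-0.65  0.9   0.1   1.87 -0.2   0.38 -0.61]
[0.00223512 0.03193556 0.07343281]
clock 13.45 rel [-0.0065, 0.3734, -0.2215, 0.0004, 0.0001, -0.0008] rows>= 2.0840425412987553 0.015387872338905189
```

>>> play_rows(deltas=[[[1,0,0,-0.1,0,0,0],[0,-0.006,0.15,-0.22,0,0,0],[0,-0.006,0.3,-0.22,0,0,0],[0,-0.006,0.373,-0.22,0,0,0],[0,-0.006,0.373,-0.22,0,0,0]]])

```text
clock: 14.08
tool_pos: [0.4713, 0.1668, 0.1397]
eef_rot: [0.995, -0.104, -0.001, 0.001]
contact_force: [1.1, 0.9, 0.2]
opening: 0.434
```

```bash
python3 - <<'E'
from h import *
st(); print(inH(get_state()['tool_pos']))
m,im=shot('wrist','w5')
unroll('w5','w5u')
save(im,'w5c',(180,130,390,290),3.6)
E
```

```text
t 14.07 p [0.4713 0.1668 0.1397] yaw x -11.98 z [-0.001 -0.002 -1.   ] F [1.08 0.92 0.18] op 0.434 q [-0.49  0.73  0.09  2.05 -0.15  0.37 -0.49]
[ 0.00029229 -0.08229823  0.13973221]
```

View pics/w5u.png

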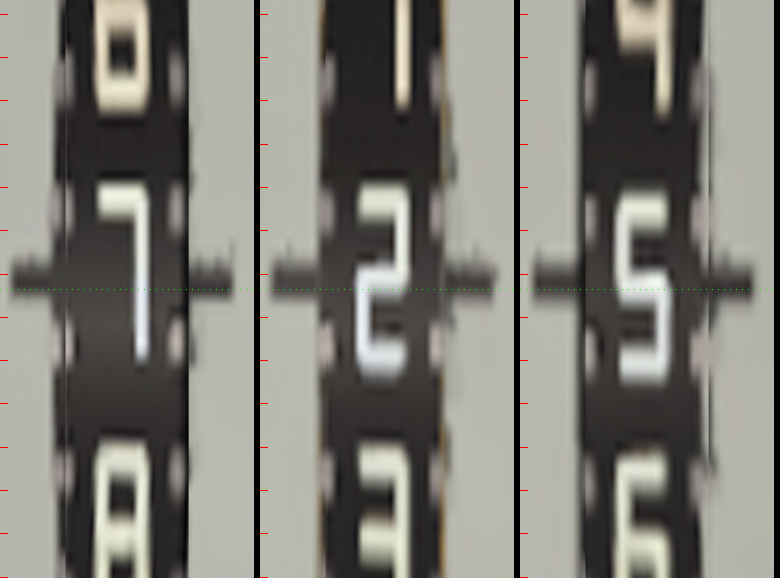

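View pics/w5c.png

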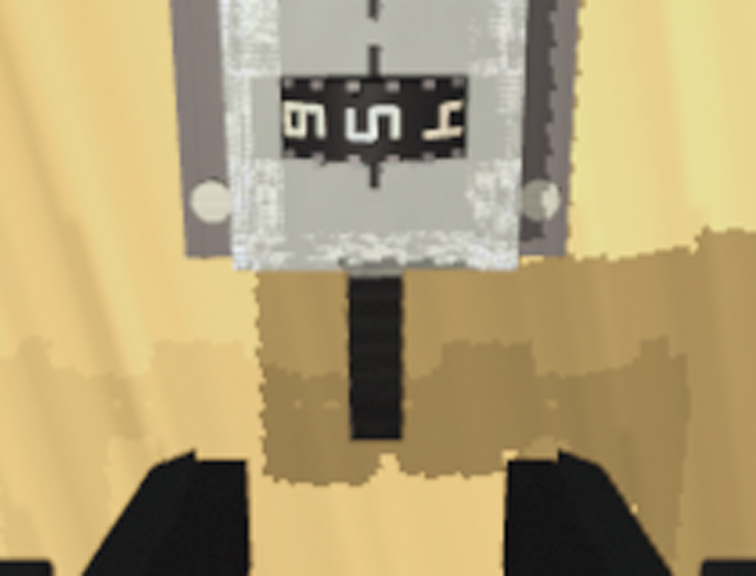

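```bash
python3 - <<'E'
from h import *
import pickle
m=pickle.load(open('pics/w5.pkl','rb'))
for u,v in [(350,438),(403,438),(348,280),(402,280)]:
    print((inH(pz(m,180+u/3.6,130+v/3.6,.036))*1000).round(1))
rel(H(0.0004,-.089,.031),down(YH))
E
```

```text
[  -5.6 -109.8   36. ]
[   6.8 -109.9   36. ]
[ -5.5 -71.2  36. ]
[  6.5 -71.3  36. ]
clock 14.12 rel [0.0003, 0.0291, 0.3621, 0.0003, 0.0001, -0.0013] rows>= 1.74385273926385 0.023219340979718773
```

>>> play_rows(deltas=[[[0,0.001,0.023,0.15,0,0,-0.001],[0,0.001,0.023,0.28,0,0,-0.001],[0,0.001,0.023,0.362,0,0,-0.001],[0,0.001,0.023,0.362,0,0,-0.001]]])

```text
clock: 14.62
tool_pos: [0.4699, 0.1634, 0.0294]
eef_rot: [0.995, -0.101, -0.002, 0.001]
contact_force: [-0.6, 0.1, 1.0]
opening: 0.5
```

```bash
python3 - <<'E'
from h import *
st(); print(inH(get_state()['tool_pos']))
rel(H(0.0005,-.088,.030),down(YH))
E
```

```text
t 14.62 p [0.4699 0.1634 0.0294] yaw x -11.55 z [-0.003 -0.001 -1.   ] F [-0.63  0.05  1.01] op 0.5 q [-0.44  0.94  0.02  2.08 -0.17  0.12 -0.46]
[-0.00043155 -0.08598956  0.02935088]
clock 14.62 rel [0.0031, 0.0067, -0.0022, 0.0004, 0.0009, 0.0003] rows>= 0.036942334162407844 0.01802902579547432
```

>>> play_rows(deltas=[[[0.3,0.003,0.005,-0.002,0,0.001,0],[1,0.003,0.005,-0.002,0,0.001,0],[1,0.003,0.005,-0.002,0,0.001,0],[1,0.003,0.005,-0.002,0,0.001,0]]], force=30)

```text
clock: 15.12
tool_pos: [0.4708, 0.1619, 0.0305]
eef_rot: [0.995, -0.101, 0.0, 0.0]
contact_force: [-0.2, 0.2, 3.9]
opening: 0.133
```

```bash
python3 - <<'E'
from h import *
st(); print(inH(get_state()['tool_pos']))
s=get_state(); p=inH(s['tool_pos']); 
rel(H(p[0],p[1]-.040,p[2]),down(YH))
E
```

```text
t 15.12 p [0.4708 0.1619 0.0305] yaw x -11.55 z [ 0.001 -0.001 -1.   ] F [-0.15  0.18  3.92] op 0.133 q [-0.44  0.94  0.03  2.08 -0.16  0.12 -0.46]
[ 0.00074439 -0.08720637  0.03054574]
clock 15.12 rel [-0.0001, 0.1333, 0.0001, 0.0002, -0.0003, 0.0003] rows>= 0.6400000000000002 0.008218387369089072
```

>>> play_rows(deltas=[[[1,0,0.025,0,0,0,0],[1,0,0.05,0,0,0,0],[1,0,0.08,0,0,0,0],[1,0,0.11,0,0,0,0],[1,0,0.125,0,0,0,0]]])

```text
clock: 15.75
tool_pos: [0.4631, 0.1241, 0.0305]
eef_rot: [0.995, -0.101, 0.0, 0.001]
contact_force: [0.3, 2.6, -0.0]
opening: 0.128
```

```bash
python3 - <<'E'
from h import *
st(); print(inH(get_state()['tool_pos']))
m,im=shot('wrist','w6')
E
```

```text
t 15.75 p [0.4631 0.1241 0.0305] yaw x -11.61 z [ 0.    -0.001 -1.   ] F [ 0.34  2.6  -0.03] op 0.128 q [-0.37  0.94  0.01  2.14 -0.14  0.07 -0.43]
[ 0.00076137 -0.12580057  0.03054085]
```

View pics/w6.png

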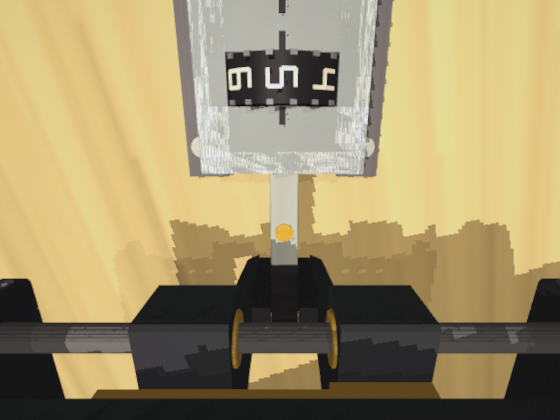

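>>> play_rows(deltas=[[[0,0,0,0,0,0,0],[0,0,0,0,0,0,0],[0,0,0,0,0,0,0]]])

```text
clock: 16.18
tool_pos: [0.4629, 0.1238, 0.0305]
eef_rot: [0.995, -0.101, 0.0, 0.001]
contact_force: [-0.3, 0.2, -0.3]
opening: 0.441
```

```bash
python3 - <<'E'
from h import *
st(); print(inH(get_state()['tool_pos']))
T=down(YH)*R.from_rotvec([-np.radians(10),0,0])
rel(H(0.0007,-.080,.060),T)
rel(H(0.0007,-.080,.041),T)
E
```

```text
t 16.18 p [0.4629 0.1238 0.0305] yaw x -11.62 z [ 0.    -0.002 -1.   ] F [-0.32  0.16 -0.27] op 0.441 q [-0.37  0.94  0.01  2.14 -0.14  0.07 -0.43]
[ 0.00069521 -0.12611256  0.03052812]
clock 16.18 rel [0.0, -0.1535, -0.0985, -0.055, -0.0002, -0.0001] rows>= 0.8756195787785719 0.9249683861858369
clock 16.18 rel [-0.0, -0.1536, -0.0352, -0.055, -0.0002, -0.0001] rows>= 0.756586549978151 0.9249683861858369
```

>>> play_rows(deltas=[[[0,0,-0.03,-0.1,-0.02,0,0],[0,0,-0.1,-0.1,-0.055,0,0],[0,0,-0.153,-0.1,-0.055,0,0],[0,0,-0.153,-0.06,-0.055,0,0],[0,0,-0.153,-0.035,-0.055,0,0]]])

```text
clock: 16.8
tool_pos: [0.4713, 0.1661, 0.0399]
eef_rot: [0.991, -0.102, -0.01, 0.087]
contact_force: [0.3, 1.2, -0.6]
opening: 0.5
```

```bash
python3 - <<'E'
from h import *
st(); print(inH(get_state()['tool_pos']))
T=down(YH)*R.from_rotvec([-np.radians(10),0,0])
rel(H(0.0007,-.080,.041),T)
m,im=shot('wrist','w7')
E
```

```text
t 16.8 p [0.4713 0.1661 0.0399] yaw x -11.81 z [-0.037 -0.171 -0.985] F [ 0.34  1.24 -0.6 ] op 0.5 q [-0.65  0.96  0.23  2.   -0.18  0.32 -0.54]
[ 0.00036754 -0.08304516  0.03992287]
clock 16.8 rel [0.0011, -0.0094, -0.0053, 0.0006, 0.0007, -0.001] rows>= 0.05195379675807126 0.022902812557898895
```

View pics/w7.png

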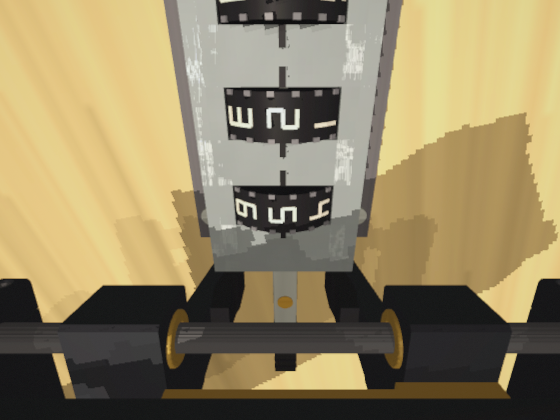

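>>> play_rows(deltas=[[[0,0.001,-0.008,-0.005,0,0,-0.001],[0.5,0.001,-0.008,-0.005,0,0,-0.001],[1,0.001,-0.008,-0.005,0,0,-0.001],[1,0.001,-0.008,-0.005,0,0,-0.001],[1,0.001,-0.008,-0.005,0,0,-0.001]]], force=45)

```text
clock: 17.48
tool_pos: [0.4719, 0.1684, 0.0405]
eef_rot: [0.991, -0.101, -0.01, 0.088]
contact_force: [-0.1, -0.2, 0.7]
opening: 0.13
```

```bash
python3 - <<'E'
from h import *
st(); s=get_state(); p=inH(s['tool_pos']); print(p)
T=down(YH)*R.from_rotvec([-np.radians(10),0,0])
rel(H(p[0],p[1]-.092,p[2]),T)
E
```

```text
t 17.48 p [0.4719 0.1684 0.0405] yaw x -11.64 z [-0.038 -0.172 -0.984] F [-0.07 -0.17  0.74] op 0.13 q [-0.65  0.96  0.23  1.99 -0.18  0.33 -0.54]
[ 0.00049876 -0.08061884  0.04046318]
clock 17.48 rel [0.0002, 0.3019, 0.0539, 0.0007, 0.0009, -0.0001] rows>= 1.472 0.01955618788005065
```

>>> play_rows(deltas=[[[1,0,0.05,0.0088,0,0,0],[1,0,0.1,0.0177,0,0,0],[1,0,0.15,0.0265,0,0,0],[1,0,0.2,0.0354,0,0,0],[1,0,0.2,0.0354,0,0,0]]])

```text
clock: 18.1
tool_pos: [0.459, 0.1066, 0.0407]
eef_rot: [0.991, -0.102, -0.011, 0.088]
contact_force: [-0.4, 0.6, -1.5]
opening: 0.127
```

```bash
python3 - <<'E'
from h import *
st(); s=get_state(); p=inH(s['tool_pos']); print(p)
T=down(YH)*R.from_rotvec([-np.radians(10),0,0])
rel(H(p[0],-.1740,.0405),T)
E
```

```text
t 18.1 p [0.459  0.1066 0.0407] yaw x -11.81 z [-0.04  -0.173 -0.984] F [-0.38  0.63 -1.47] op 0.127 q [-0.55  0.95  0.22  2.09 -0.14  0.22 -0.48]
[ 0.00031303 -0.1437434   0.04071181]
clock 18.1 rel [0.0004, 0.0991, 0.0186, 0.0012, 0.0013, -0.001] rows>= 0.48411743528321177 0.034093472146042754
```

>>> play_rows(deltas=[[[1,0,0.03,0.0055,0.001,0.001,-0.001],[1,0,0.06,0.011,0.001,0.001,-0.001],[1,0,0.09,0.0165,0.001,0.001,-0.001],[1,0,0.108,0.02,0.001,0.001,-0.001],[1,0,0.108,0.02,0.001,0.001,-0.001]]])

```text
clock: 18.73
tool_pos: [0.4521, 0.0739, 0.0406]
eef_rot: [0.991, -0.101, -0.009, 0.087]
contact_force: [-0.7, -0.9, -1.9]
opening: 0.132
```

```bash
python3 - <<'E'
from h import *
st(); s=get_state(); p=inH(s['tool_pos']); print(p)
m,im=shot('wrist','w8')
m,im=shot('top','t8',(150,150,430,290),2.8)
E
```

```text
t 18.73 p [0.4521 0.0739 0.0406] yaw x -11.65 z [-0.036 -0.171 -0.985] F [-0.68 -0.92 -1.88] op 0.132 q [-0.49  0.94  0.21  2.14 -0.12  0.16 -0.44]
[ 1.59781774e-04 -1.77187912e-01  4.05713869e-02]
```

View pics/w8.png

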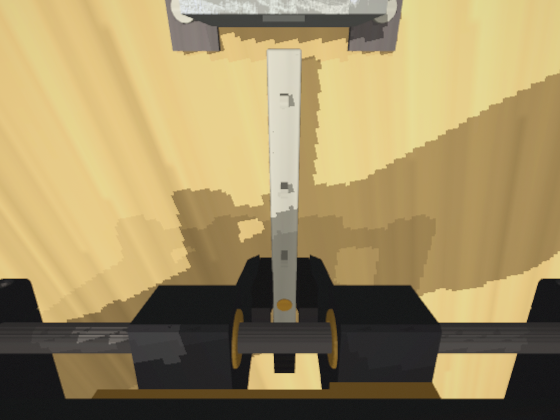

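View pics/t8.png

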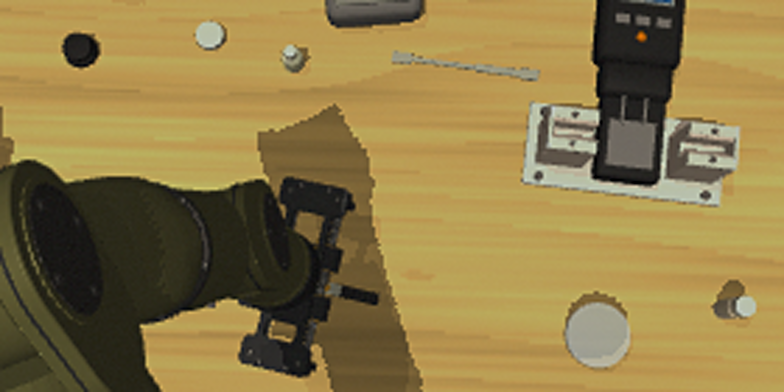

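```bash
python3 - <<'E'
from h import *
m=cam('top')
P=np.array([pz(m,320+u/4,150+v/4,.006)[:2] for u,v in [(80,147),(378,182),(347,295),(68,262)]])
print(P.round(4),[np.linalg.norm(P[i]-P[(i+1)%4]).round(4) for i in range(4)],P.mean(0))
d=(P[0]-P[1])+(P[3]-P[2]);print(np.degrees(np.arctan2(d[1],d[0]))-90)
for u,v in [(110,182),(172,190),(290,207),(370,218)]: print(pz(m,320+u/4,150+v/4,.102).round(4))
T=down(np.radians(-9))*R.from_rotvec([-np.radians(10),0,0])
rel([0.50,-.30,.22],T)
st()
E
```

```text
[[ 0.6568 -0.1566]
 [ 0.635  -0.385 ]
 [ 0.547  -0.3596]
 [ 0.5669 -0.148 ]] [np.float64(0.2295), np.float64(0.0916), np.float64(0.2126), np.float64(0.0903)] [ 0.60142811 -0.26228995]
-5.407758412145554
[ 0.6105 -0.166   0.102 ]
[ 0.6059 -0.2098  0.102 ]
[ 0.5957 -0.2929  0.102 ]
[ 0.5893 -0.3491  0.102 ]
clock 18.82 rel [0.4057, 1.2776, -0.3823, 0.0001, 0.0027, -0.0141] rows>= 6.691011523899226 0.24194171566771622
t 18.82 p [0.4525 0.0747 0.0405] yaw x -11.59 z [-0.036 -0.17  -0.985] F [-0.4  -0.32 -1.3 ] op 0.131 q [-0.49  0.94  0.21  2.14 -0.12  0.16 -0.44]
```

```bash
python3 - <<'E'
from h import *
rel([0.455,.05,.21])
E
```

```text
clock 18.82 rel [0.0245, 0.176, -0.5426, 0.0, 0.0, 0.0] rows>= 2.7407238992232714 0.0
```

>>> play_rows(deltas=[[[1,0,0.017,-0.1,0,0,0],[1,0,0.04,-0.23,0,0,0],[1,0.01,0.08,-0.36,0,0,0],[1,0.02,0.13,-0.48,0,0,0],[1,0.0245,0.176,-0.543,0,0,0]]])

```text
clock: 19.45
tool_pos: [0.4556, 0.0504, 0.2119]
eef_rot: [0.991, -0.1, -0.008, 0.086]
contact_force: [0.3, -0.3, -2.4]
opening: 0.129
```

```bash
python3 - <<'E'
from h import *
T=down(np.radians(-7))*R.from_rotvec([-np.radians(10),0,0])
st(); rel([0.50,-.31,.22],T); rel([0.48,-.16,.22],T)
E
```

```text
t 19.45 p [0.4556 0.0504 0.2119] yaw x -11.53 z [-0.033 -0.169 -0.985] F [ 0.26 -0.27 -2.41] op 0.129 q [-0.51  0.61  0.32  2.07 -0.05  0.56 -0.4 ]
clock 19.45 rel [0.3851, 1.1349, 0.1717, -0.0004, 0.0039, -0.0249] rows>= 5.811223712682782 0.42359640541653226
clock 19.45 rel [0.2198, 0.6655, 0.0893, -0.0004, 0.0039, -0.0249] rows>= 3.3912272417722207 0.42359640541653226
```

>>> play_rows(deltas=[[[1,0.03,0.1,0.013,0,0.001,-0.008],[1,0.09,0.27,0.036,0,0.002,-0.016],[1,0.15,0.45,0.06,0,0.004,-0.025],[1,0.21,0.63,0.085,0,0.004,-0.025],[1,0.27,0.81,0.11,0,0.004,-0.025]]])

```text
clock: 20.08
tool_pos: [0.4861, -0.2071, 0.2214]
eef_rot: [0.994, -0.06, -0.005, 0.086]
contact_force: [1.1, 0.6, -1.7]
opening: 0.127
```

```bash
python3 - <<'E'
from h import *
T=down(np.radians(-7))*R.from_rotvec([-np.radians(10),0,0])
st(); rel([0.50,-.31,.22],T)
m,im=shot('wrist','w9')
E
```

```text
t 20.07 p [ 0.4861 -0.2071  0.2214] yaw x -6.91 z [-0.02  -0.171 -0.985] F [ 1.07  0.65 -1.68] op 0.127 q [0.07 0.62 0.23 1.95 0.07 0.56 0.08]
clock 20.07 rel [0.0872, 0.3291, 0.0622, -0.0006, -0.0002, 0.0005] rows>= 1.6614288268427073 0.012946922143483187
```

View pics/w9.png

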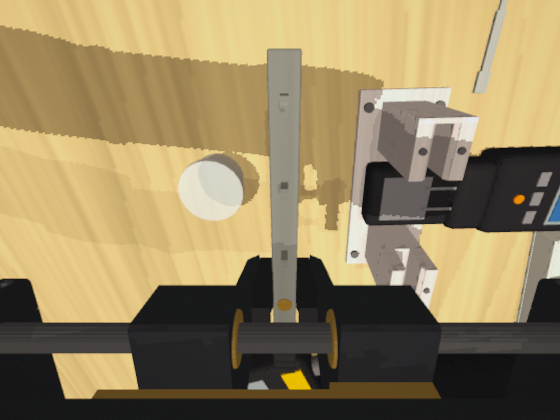

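>>> play_rows(deltas=[[[1,0.02,0.1,0.018,0,0,0],[1,0.05,0.24,0.044,0,0,0],[1,0.07,0.36,0.066,0,0,0],[1,0.07,0.36,0.066,0,0,0]]])

```text
clock: 20.62
tool_pos: [0.4905, -0.3329, 0.2231]
eef_rot: [0.993, -0.069, -0.004, 0.091]
contact_force: [0.6, 0.2, -1.2]
opening: 0.133
```

```bash
python3 - <<'E'
from h import *
st()
m,im=shot('wrist','w10')
save(im,'w10c',(330,0,560,260),3)
E
```

```text
t 20.62 p [ 0.4905 -0.3329  0.2231] yaw x -7.9 z [-0.021 -0.181 -0.983] F [ 0.57  0.2  -1.15] op 0.133 q [0.31 0.67 0.2  1.79 0.08 0.62 0.26]
```

View pics/w10.png

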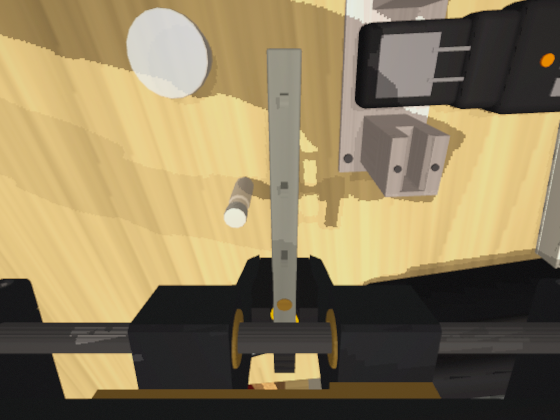

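View pics/w10c.png

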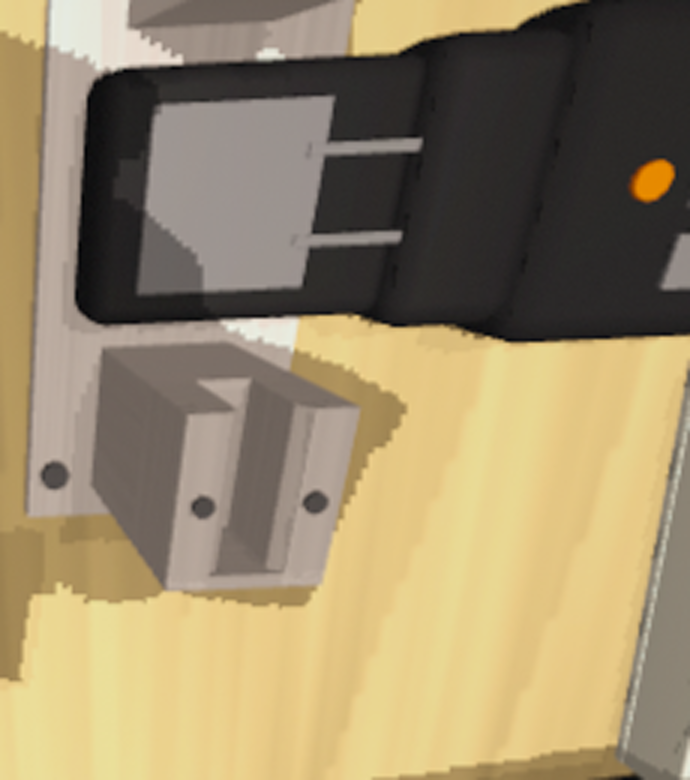

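```bash
python3 - <<'E'
from h import *
im=np.load('pics/w9.npy'); save(im,'w9c',(340,70,490,280),3.8)
E
```

```text
(no output)
```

View pics/w9c.png

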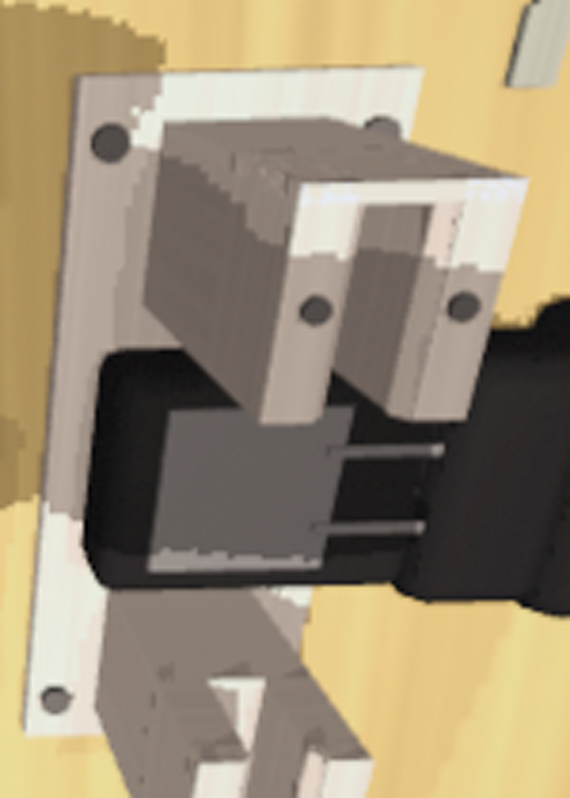

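```bash
python3 - <<'E'
from h import *
import pickle
m9=pickle.load(open('pics/w9.pkl','rb'));m10=pickle.load(open('pics/w10.pkl','rb'))
L=np.array([pz(m9,340+u/3.8,70+v/3.8,.102)[:2] for u,v in [(300,183),(527,178),(467,418),(260,423)]])
Rr=np.array([pz(m10,330+u/3,v/3,.102)[:2] for u,v in [(188,412),(358,405),(318,585),(168,588)]])
for A in (L,Rr):
    print(A.round(4).tolist(),[np.linalg.norm(A[i]-A[(i+1)%4]).round(4) for i in range(4)],A.mean(0).round(4))
    for a,b in ((A[0],A[3]),(A[1],A[2])): d=a-b; print('yaw edge',np.degrees(np.arctan2(d[1],d[0]))-90)
d=L.mean(0)-Rr.mean(0); print(np.linalg.norm(d),np.degrees(np.arctan2(d[1],d[0]))-90,(L.mean(0)+Rr.mean(0))/2)
# plate corners in w9 (z~.008?)
for z in (.006,.010):
  P=np.array([pz(m9,340+u/3.8,70+v/3.8,z)[:2] for u,v in [(77,75),(423,67),(25,732)]]); print(P.round(4).tolist(),np.linalg.norm(P[0]-P[1]),np.linalg.norm(P[0]-P[2])); dd=P[0]-P[2];print(np.degrees(np.arctan2(dd[1],dd[0]))-90, (P[1]+P[2])/2)
# slot screws
print([pz(m9,340+u/3.8,70+v/3.8,.102).round(4).tolist() for u,v in [(315,310),(463,308)]],[pz(m10,330+u/3,v/3,.102).round(4).tolist() for u,v in [(203,506),(316,502)]])
# bar teeth prediction in tool frame
for nm,m in (('w10',m10),):
    pass
E
```

```text
[[0.5931, -0.1597], [0.637, -0.1641], [0.6331, -0.2139], [0.5888, -0.2097]] [np.float64(0.0441), np.float64(0.05), np.float64(0.0444), np.float64(0.0502)] [ 0.613  -0.1869]
yaw edge -4.823831280706969
yaw edge -4.4640596136454604
[[0.5802, -0.3008], [0.6233, -0.305], [0.6182, -0.3555], [0.5762, -0.3504]] [np.float64(0.0433), np.float64(0.0507), np.float64(0.0423), np.float64(0.0498)] [ 0.5995 -0.3279]
yaw edge -4.611968095594321
yaw edge -5.7357552586255025
0.1417230490569762 -5.476139349532431 [ 0.60622221 -0.25739739]
[[0.5711, -0.1462], [0.662, -0.1553], [0.552, -0.361]] 0.09136425789116838 0.21562437347635838
-5.071988472785819 [ 0.60703082 -0.25815744]
[[0.5702, -0.1457], [0.66, -0.1547], [0.5514, -0.3579]] 0.09024643369386583 0.21298625056305034
-5.071988472785833 [ 0.60570579 -0.25630824]
[[0.5983, -0.1858, 0.102], [0.6285, -0.1891, 0.102]] [[0.585, -0.3271, 0.102], [0.6152, -0.3302, 0.102]]
```

```bash
python3 - <<'E'
from h import *
import pickle
m=pickle.load(open('pics/w10.pkl','rb')); im=np.load('pics/w10.npy'); save(im,'w10b',(245,30,325,320),2.7)
s=get_state(); R0=R.from_quat(s['eef_rot']); p0=s['tool_pos']; st()
f=210/np.tan(np.radians(m['vfov'])/2)
# bar frame in tool: axis +y_bar = tool (0,-cos a, -sin a?) choose horizontal in holder when tilt 10
a=np.radians(10)
yb=np.array([0,-np.cos(a),-np.sin(a)]); zb=np.array([0,np.sin(a),-np.cos(a)])
Rh=down(0)*R.from_rotvec([-a,0,0])
yb=Rh.inv().apply([0,1,0]); zb=Rh.inv().apply([0,0,1]); print(yb,zb)
from scipy.optimize import least_squares
for g in (-14,-17,-20):
    c=-yb*g/1000 - zb*.0105  # bar centre (axis) in tool
    for y,z in [(86,6),(72,13.5),(68,13.5),(38,13.5),(34,13.5),(4,13.5),(0,13.5)]:
        q=c+yb*y/1000+zb*z/1000; print(g,y,proj(m,p0+R0.apply(q)).round(1))
E
```

```text
t 20.68 p [ 0.491  -0.3303  0.2227] yaw x -7.74 z [-0.021 -0.179 -0.984] F [ 0.3   0.62 -1.5 ] op 0.127 q [0.31 0.67 0.2  1.79 0.08 0.62 0.26]
[ 0.         -0.98480775 -0.17364818] [ 0.          0.17364818 -0.98480775]
-14 86 [282.5  49.9]
-14 72 [282.7  96.8]
-14 68 [282.8 109.2]
-14 38 [283.2 189.4]
-14 34 [283.3 198.7]
-14 4 [283.6 259.8]
-14 0 [283.7 267. ]
-17 86 [282.5  39.7]
-17 72 [282.6  87.2]
-17 68 [282.7 100. ]
-17 38 [283.2 182.3]
-17 34 [283.2 191.8]
-17 4 [283.6 254.3]
-17 0 [283.6 261.7]
-20 86 [282.4  29.1]
-20 72 [282.6  77.4]
-20 68 [282.7  90.5]
-20 38 [283.1 175. ]
-20 34 [283.2 184.7]
-20 4 [283.6 248.7]
-20 0 [283.6 256.2]
```

View pics/w10b.png

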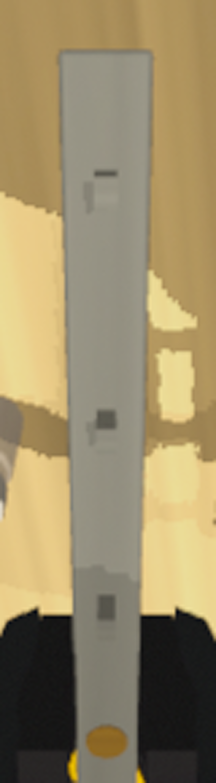

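```bash
cat > fitbar.py <<'E'
from h import *
from scipy.optimize import least_squares
m=cam('wrist'); s=get_state(); R0=R.from_quat(s['eef_rot']); p0=s['tool_pos']
obs=[(86,12,48.5),(72,12,93.3),(38,12,181.9),(4,12,250.4),(38,19.5,189.3),(4,19.5,259.6),(72,19.5,95.7)]
def pred(v,y,z):
    g,h,a=v; 
    yb=np.array([0,-np.cos(a),-np.sin(a)]); zb=np.array([0,np.sin(a),-np.cos(a)])
    q=(yb*(y-g)+zb*(z-6-h))/1000
    return proj(m,p0+R0.apply(q))[1]
def res(v): return [pred(v,y,z)-r for y,z,r in obs]
sol=least_squares(res,[-17,10.5,.17]); print(sol.x,np.degrees(sol.x[2]),np.round(sol.fun,1))
# with h fixed
sol2=least_squares(lambda v:res([v[0],10.5,v[1]]),[-17,.17]); print(sol2.x,np.degrees(sol2.x[1]),np.round(sol2.fun,1))
sol3=least_squares(lambda v:res([v[0],10.5,.1745]),[-17]); print(sol3.x,np.round(sol3.fun,1))
E
python3 fitbar.py
```

```text
[-17.06356515  10.29395192   0.17815245] 10.207383281571856 [ 0.  -0.1  0.  -0.2 -0.2  0.3  0.1]
[-17.04731862   0.18150509] 10.399475472721667 [ 0.  -0.  -0.  -0.4 -0.1  0.2  0.2]
[-16.98184318] [ 0.4  0.1 -0.1 -0.4 -0.4  0.1  0.1]
```

```bash
cat >> h.py <<'E'
YJ=np.radians(-5.3); JC=np.array([0.6065,-0.2577])
TJ=down(YJ)*R.from_rotvec([-np.radians(10.2),0,0])
def J(x,y,z):
    c,s=np.cos(YJ),np.sin(YJ); return np.array([JC[0]+c*x-s*y, JC[1]+s*x+c*y, z])
def inJ(p):
    c,s=np.cos(YJ),np.sin(YJ); d=np.array(p[:2])-JC; return np.array([c*d[0]+s*d[1],-s*d[0]+c*d[1],p[2]])
E
python3 - <<'E'
from h import *
m=cam('wrist'); s=get_state(); R0=R.from_quat(s['eef_rot']); p0=s['tool_pos']
a=np.radians(10.2); yb=np.array([0,-np.cos(a),-np.sin(a)]); zb=np.array([0,np.sin(a),-np.cos(a)])
for y,z in ((86,12),(36,15),(2,17)):
  for x in (-6,0,6):
    q=(yb*(y+17)+zb*(z-6-10.4))/1000+np.array([x/1000,0,0]); print(y,x,proj(m,p0+R0.apply(q)).round(1))
st()
rel(J(-.0005,-.017,.150),TJ)
rel(J(-.0005,-.017,.0814),TJ)
E
```

```text
86 -6 [265.   48.8]
86 0 [282.8  48.7]
86 6 [300.7  48.7]
36 -6 [268.4 189.3]
36 0 [283.2 189.3]
36 6 [298.  189.3]
2 -6 [270.1 260.1]
2 0 [283.4 260.1]
2 6 [296.6 260.1]
t 20.68 p [ 0.491  -0.3303  0.2227] yaw x -7.74 z [-0.021 -0.179 -0.984] F [ 0.3   0.62 -1.5 ] op 0.127 q [0.31 0.67 0.2  1.79 0.08 0.62 0.26]
clock 20.68 rel [0.3486, -0.2748, 0.1974, 0.001, 0.0012, -0.0135] rows>= 2.332193282236486 0.22918615122874395
clock 20.68 rel [0.3478, -0.316, 0.4224, 0.001, 0.0012, -0.0135] rows>= 3.0327384311335708 0.22918615122874395
```

>>> play_rows(deltas=[[[1,0.06,-0.05,0.02,0,0,-0.004],[1,0.17,-0.13,0.06,0,0.001,-0.009],[1,0.27,-0.21,0.12,0.001,0.001,-0.0135],[1,0.349,-0.275,0.18,0.001,0.001,-0.0135],[1,0.349,-0.275,0.197,0.001,0.001,-0.0135]]])

```text
clock: 21.3
tool_pos: [0.6079, -0.2676, 0.1471]
eef_rot: [0.995, -0.042, -0.004, 0.086]
contact_force: [-0.3, -0.2, -1.3]
opening: 0.131
```

```bash
python3 - <<'E'
from h import *
st(); print(inJ(get_state()['tool_pos']))
rel(J(-.0005,-.017,.125),TJ)
m,im=shot('wrist','w11')
E
```

```text
t 21.3 p [ 0.6079 -0.2676  0.1471] yaw x -4.81 z [-0.016 -0.172 -0.985] F [-0.34 -0.22 -1.29] op 0.131 q [0.17 0.87 0.18 1.59 0.05 0.65 0.16]
[ 0.00235687 -0.00970955  0.14709814]
clock 21.3 rel [-0.0096, 0.0112, 0.0767, -0.0015, 0.0, 0.0028] rows>= 0.3751105261636284 0.053374699174428844
```

View pics/w11.png

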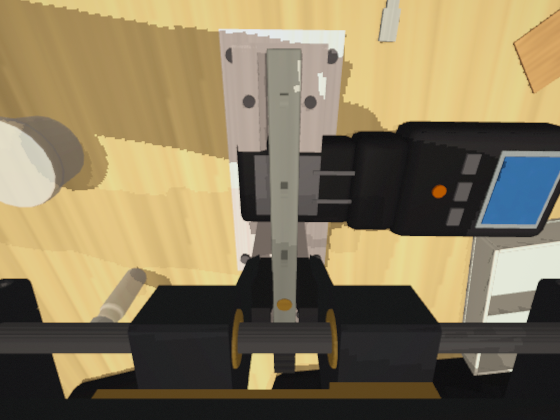

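>>> play_rows(deltas=[[[1,-0.0096,0.011,0.04,-0.001,0,0.003],[1,-0.0096,0.011,0.077,-0.001,0,0.003],[1,-0.0096,0.011,0.077,-0.001,0,0.003],[1,-0.0096,0.011,0.077,-0.001,0,0.003]]])

```text
clock: 21.85
tool_pos: [0.6022, -0.2776, 0.1257]
eef_rot: [0.995, -0.048, -0.005, 0.089]
contact_force: [-1.0, 0.6, -1.9]
opening: 0.131
```

```bash
python3 - <<'E'
from h import *
st(); print(inJ(get_state()['tool_pos']))
m,im=shot('wrist','w12'); save(im,'w12c',(210,20,360,280),3)
st(); print(inJ(get_state()['tool_pos']))
rel(J(-.0005,-.017,.100),TJ)
E
```

```text
t 21.85 p [ 0.6022 -0.2776  0.1257] yaw x -5.55 z [-0.018 -0.177 -0.984] F [-1.04  0.6  -1.91] op 0.131 q [0.18 0.9  0.19 1.61 0.05 0.61 0.16]
[-0.00248922 -0.02021571  0.12566526]
t 21.9 p [ 0.6023 -0.2775  0.1258] yaw x -5.55 z [-0.018 -0.177 -0.984] F [-0.24 -0.05 -1.46] op 0.13 q [0.18 0.9  0.19 1.61 0.05 0.61 0.16]
[-0.00234631 -0.02012765  0.12580782]
clock 21.9 rel [0.0062, -0.0256, 0.0828, 0.0002, 0.0005, -0.0013] rows>= 0.4169940486725855 0.02393227086116696
```

View pics/w12c.png

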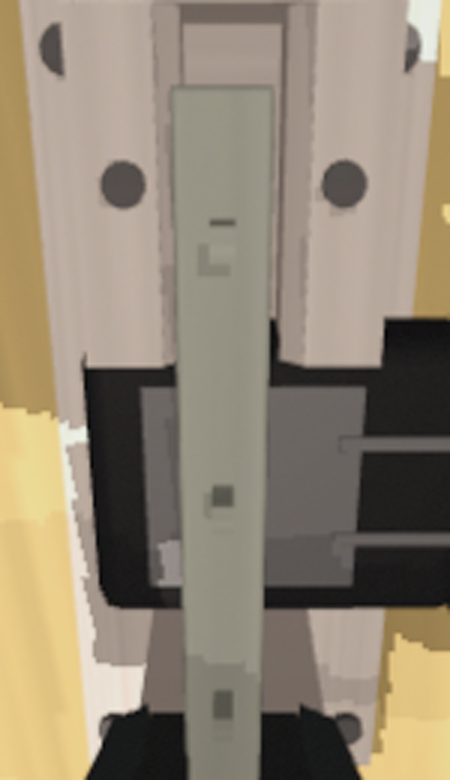

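```bash
python3 - <<'E'
from h import *
import pickle
m=pickle.load(open('pics/w12.pkl','rb'))
a=[inJ(pz(m,210+u/3,20+v/3,.102)) for u,v in [(123,184),(344,184),(163,367),(382,367)]]
print(np.round(np.array(a)*1000,1))
s=get_state(); R0=R.from_quat(s['eef_rot']); p0=s['tool_pos']
m=cam('wrist')
al=np.radians(10.2); yb=np.array([0,-np.cos(al),-np.sin(al)]); zb=np.array([0,np.sin(al),-np.cos(al)])
for y,z,u,v in ((86,12,(172+274)/2,88),(70,19.5,222,240),(36,16,223,497),(2,17,223,703)):
  d=[proj(m,p0+R0.apply((yb*(y+17)+zb*(z-16.4))/1000+np.array([x/1000,0,0]))) for x in (0,1)]
  print(y,'bar tool x mm',(210+u/3-d[0][0])/(d[1][0]-d[0][0]), 'rows',d[0][1],20+v/3)
E
```

```text
[[-15.3  71.4 102. ]
 [ 14.9  71.2 102. ]
 [-10.8  46.2 102. ]
 [ 22.1  46.  102. ]]
86 bar tool x mm 0.5227333756806684 rows 48.82946105862209 49.33333333333333
70 bar tool x mm 0.40178819032501767 rows 102.33634580761253 100.0
36 bar tool x mm 0.49160841349102263 rows 190.33546899789997 185.66666666666666
2 bar tool x mm 0.46983678859443917 rows 260.14677718836276 254.33333333333334
```

>>> play_rows(deltas=[[[1,0.0055,-0.012,-0.002,0,0,-0.001],[1,0.0055,-0.012,-0.002,0,0,-0.001],[1,0.0055,-0.012,-0.002,0,0,-0.001]]])

```text
clock: 22.28
tool_pos: [0.6045, -0.274, 0.1259]
eef_rot: [0.995, -0.046, -0.005, 0.089]
contact_force: [-0.3, -0.9, -1.4]
opening: 0.132
```

```bash
python3 - <<'E'
from h import *
st(); print(inJ(get_state()['tool_pos']))
rel(J(-.0006,-.017,.118),TJ)
rel(J(-.0006,-.017,.100),TJ)
E
```

```text
t 22.27 p [ 0.6045 -0.274   0.1259] yaw x -5.35 z [-0.018 -0.177 -0.984] F [-0.32 -0.93 -1.41] op 0.132 q [0.18 0.9  0.19 1.61 0.05 0.61 0.15]
[-0.0005175  -0.01636876  0.125936  ]
clock 22.27 rel [-0.0002, -0.0026, 0.0264, 0.0002, 0.0004, -0.0002] rows>= 0.12738383424342828 0.008522171371329256
clock 22.27 rel [-0.0002, -0.0133, 0.0855, 0.0002, 0.0004, -0.0002] rows>= 0.41510093818072474 0.008522171371329256
```

Well aligned. Lower to z 0.100.

>>> play_rows(deltas=[[[1,0,-0.003,0.02,0,0,0],[1,0,-0.006,0.042,0,0,0],[1,0,-0.01,0.065,0,0,0],[1,0,-0.0133,0.085,0,0,0],[1,0,-0.0133,0.085,0,0,0]]])

```text
clock: 22.9
tool_pos: [0.6039, -0.2743, 0.0993]
eef_rot: [0.995, -0.046, -0.005, 0.089]
contact_force: [1.0, -0.1, -0.9]
opening: 0.13
```

```bash
python3 - <<'E'
from h import *
st(); print(inJ(get_state()['tool_pos']))
rel(J(-.0006,-.017,.084),TJ)
m,im=shot('wrist','w13'); save(im,'w13c',(210,0,360,280),2.8)
E
```

```text
t 22.9 p [ 0.6039 -0.2743  0.0993] yaw x -5.35 z [-0.019 -0.176 -0.984] F [ 0.97 -0.06 -0.91] op 0.13 q [0.18 0.94 0.18 1.62 0.05 0.56 0.15]
[-0.00100521 -0.01679056  0.09932155]
clock 22.9 rel [0.0015, -0.0084, 0.0504, 0.0001, 0.0008, -0.0001] rows>= 0.2452534319651293 0.014277320177023062
```

View pics/w13c.png

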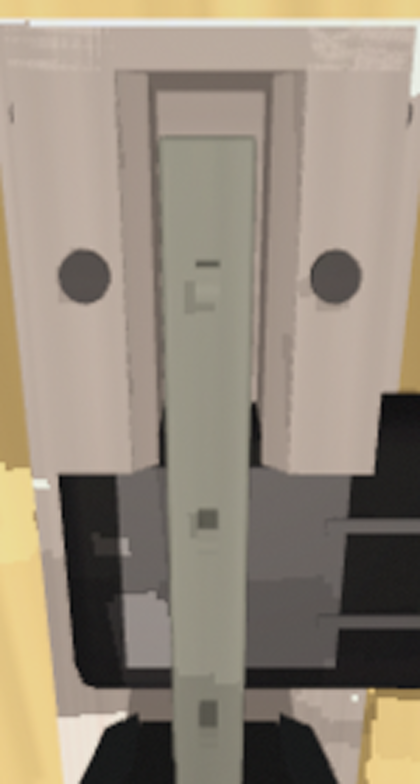

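>>> play_rows(deltas=[[[1,0.0015,-0.002,0.015,0,0,0],[1,0.0015,-0.005,0.03,0,0,0],[1,0.0015,-0.008,0.045,0,0,0],[1,0.0015,-0.0084,0.049,0,0,0],[1,0.0015,-0.0084,0.049,0,0,0]]])

```text
clock: 23.58
tool_pos: [0.6046, -0.2747, 0.0847]
eef_rot: [0.995, -0.046, -0.005, 0.089]
contact_force: [-0.5, -0.4, -1.8]
opening: 0.128
```

```bash
python3 - <<'E'
from h import *
st(); print(inJ(get_state()['tool_pos']))
rel(J(-.0006,-.017,.0814),TJ)
E
```

```text
t 23.57 p [ 0.6046 -0.2747  0.0847] yaw x -5.35 z [-0.018 -0.177 -0.984] F [-0.47 -0.39 -1.8 ] op 0.128 q [0.18 0.96 0.18 1.62 0.05 0.54 0.15]
[-0.00033582 -0.01706579  0.08473347]
clock 23.57 rel [-0.0009, -0.0022, 0.0109, 0.0002, 0.0006, -0.0002] rows>= 0.053513176137039514 0.011588899428447303
```

>>> play_rows(deltas=[[[1,-0.001,-0.001,0.004,0,0,0],[1,-0.001,-0.0015,0.008,0,0,0],[1,-0.001,-0.002,0.011,0,0,0],[1,-0.001,-0.002,0.011,0,0,0]]])

```text
clock: 24.08
tool_pos: [0.6043, -0.2746, 0.0817]
eef_rot: [0.995, -0.046, -0.005, 0.089]
contact_force: [-0.4, 0.8, 0.7]
opening: 0.133
```

```bash
python3 - <<'E'
from h import *
st(); print(inJ(get_state()['tool_pos']))
E
```

```text
t 24.07 p [ 0.6043 -0.2746  0.0817] yaw x -5.35 z [-0.018 -0.177 -0.984] F [-0.44  0.77  0.68] op 0.133 q [0.18 0.97 0.18 1.62 0.05 0.53 0.15]
[-0.00061288 -0.01707171  0.08166671]
```

>>> play_rows(deltas=[[[1,0,0,0.003,0,0,0],[1,0,-0.0005,0.005,0,0,0],[1,0,-0.0005,0.005,0,0,0]]])

```text
clock: 24.45
tool_pos: [0.6043, -0.2747, 0.0816]
eef_rot: [0.995, -0.047, -0.005, 0.089]
contact_force: [-2.4, 2.2, 9.7]
opening: 0.127
```

```bash
python3 - <<'E'
from h import *
st(); print(inJ(get_state()['tool_pos'])); print(get_state()['moment'])
m,im=shot('scene','s14',(130,110,240,220),5)
m,im=shot('wrist','w14',(210,0,360,280),2.8)
E
```

```text
t 24.45 p [ 0.6043 -0.2747  0.0816] yaw x -5.37 z [-0.018 -0.177 -0.984] F [-2.36  2.25  9.72] op 0.127 q [0.18 0.97 0.18 1.62 0.05 0.53 0.15]
[-0.00063669 -0.01708316  0.08160975]
[ 0.36966206  0.7429411  -0.07808236]
```

View pics/w14.png

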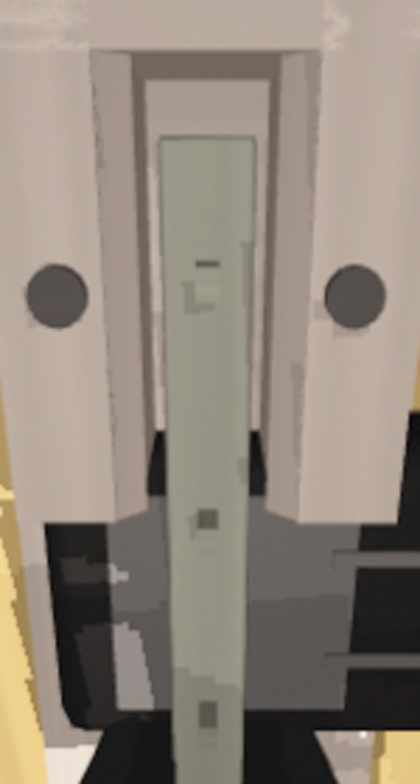

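View pics/s14.png

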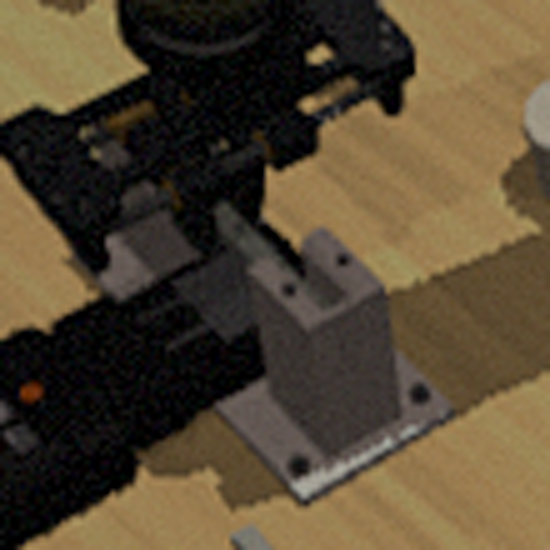

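>>> play_rows(deltas=[[[1,0,0,0,0,0,0],[0.5,0,0,0,0,0,0],[0.2,0,0,0,0,0,0],[0.2,0,0,0,0,0,0]]], force=20)

```text
clock: 25.05
tool_pos: [0.6043, -0.2747, 0.0815]
eef_rot: [0.995, -0.047, -0.005, 0.089]
contact_force: [0.3, 0.2, -0.4]
opening: 0.404
```

```bash
python3 - <<'E'
from h import *
st(); print(inJ(get_state()['tool_pos']))
p=get_state()['tool_pos']
rel(p+[0,0,.1])
m,im=shot('wrist','w15',(190,0,380,280),2.8)
E
```

```text
t 25.05 p [ 0.6043 -0.2747  0.0815] yaw x -5.37 z [-0.018 -0.177 -0.984] F [ 0.29  0.16 -0.35] op 0.404 q [0.18 0.97 0.18 1.62 0.05 0.53 0.15]
[-0.00061717 -0.01713323  0.08145781]
clock 25.05 rel [-0.0005, 0.0593, -0.328, 0.0, 0.0, 0.0] rows>= 1.6000000000000003 0.0
```

View pics/w15.png

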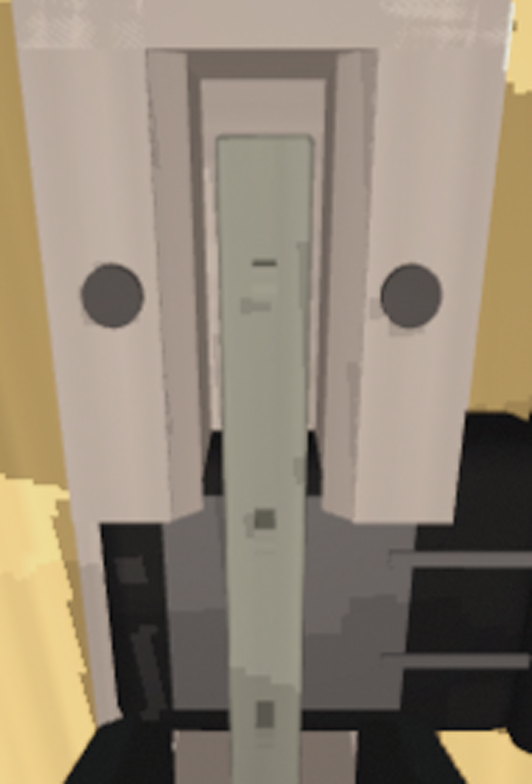

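Released and settled; raise straight up.

>>> play_rows(deltas=[[[0.2,0,0.012,-0.066,0,0,0],[0.2,0,0.03,-0.164,0,0,0],[0.2,0,0.059,-0.328,0,0,0],[0.2,0,0.15,-0.42,0.03,0,0],[0.2,0,0.3,-0.42,0.055,0,0]]])

```text
clock: 25.72
tool_pos: [0.6013, -0.3394, 0.2267]
eef_rot: [0.999, -0.044, 0.003, 0.002]
contact_force: [1.1, -0.0, -0.4]
opening: 0.402
```

>>> play_rows(deltas=[[[0.2,-0.1,0.1,0,0,0,0],[0.2,-0.1,0.2,0,0,0,0],[0.2,-0.1,0.2,0,0,0,0]]])

```text
clock: 26.1
tool_pos: [0.5645, -0.4001, 0.2283]
eef_rot: [0.999, -0.047, 0.003, 0.004]
contact_force: [0.3, 0.3, -0.2]
opening: 0.405
```

```bash
python3 - <<'E'
from h import *
st()
m,im=shot('wrist','w16')
m,im=shot('top','t16')
m,im=shot('scene','s16')
E
```

```text
t 26.1 p [ 0.5645 -0.4001  0.2283] yaw x -5.35 z [ 0.006 -0.008 -1.   ] F [ 0.26  0.29 -0.24] op 0.405 q [ 0.53  0.81  0.04  1.39 -0.03  0.94  0.48]
```

View pics/w16.png

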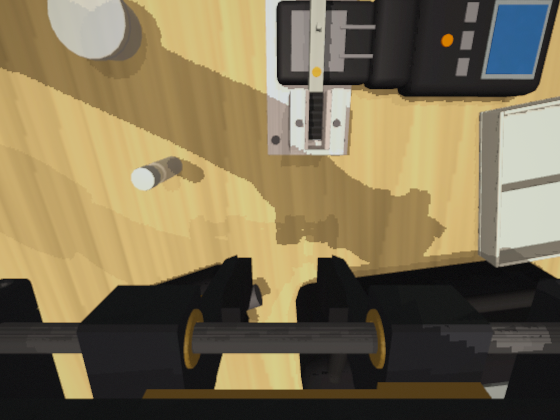

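View pics/t16.png

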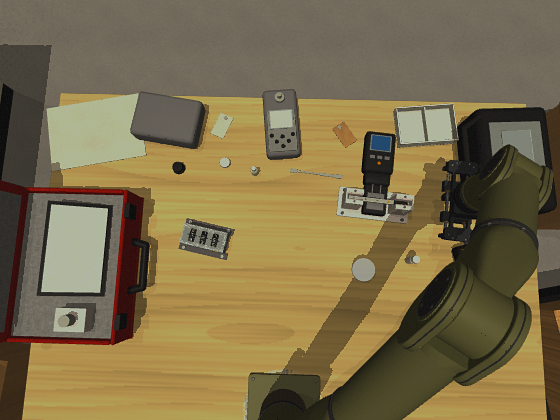

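View pics/s16.png

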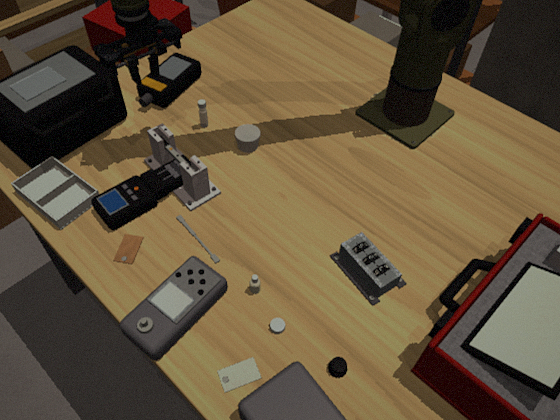

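```bash
python3 - <<'E'
from h import *
import pickle
m=pickle.load(open('pics/w16.pkl','rb')); im=np.load('pics/w16.npy')
k=5; x0,y0=255,0; c=im[0:165,255:365]; c=cv2.resize(c,None,fx=k,fy=k,interpolation=cv2.INTER_CUBIC)
g=[J(x,y,.077) for x,y in ((-.006,-.086),(.006,-.086),(.006,0),(-.006,0))]
pts=np.array([(proj(m,p)-[x0,y0])*k for p in g]).astype(int)
cv2.polylines(c,[pts],True,(255,0,0),1)
g=[J(x,y,.087) for x,y in ((-.006,-.086),(.006,-.086),(.006,0),(-.006,0))]
pts=np.array([(proj(m,p)-[x0,y0])*k for p in g]).astype(int)
cv2.polylines(c,[pts],True,(0,0,255),1)
save(c[:800],'w16o',None,.95)
m=pickle.load(open('pics/s16.pkl','rb')); im=np.load('pics/s16.npy'); save(im,'s16c',(130,110,240,220),5)
im=np.load('pics/t16.npy'); save(im,'t16c',(320,160,430,240),6)
E
```

```text
(no output)
```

View pics/w16o.png

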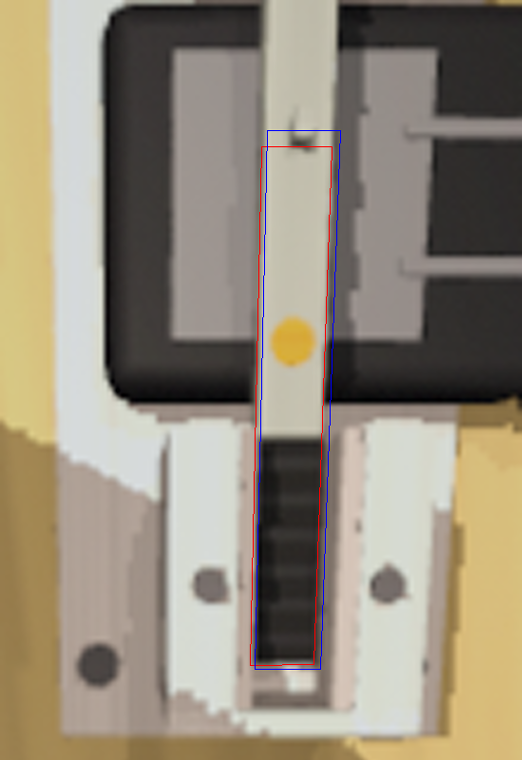

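View pics/s16c.png

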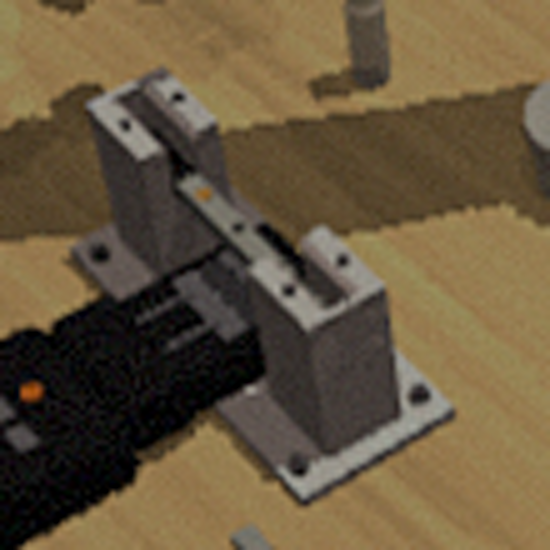

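View pics/t16c.png

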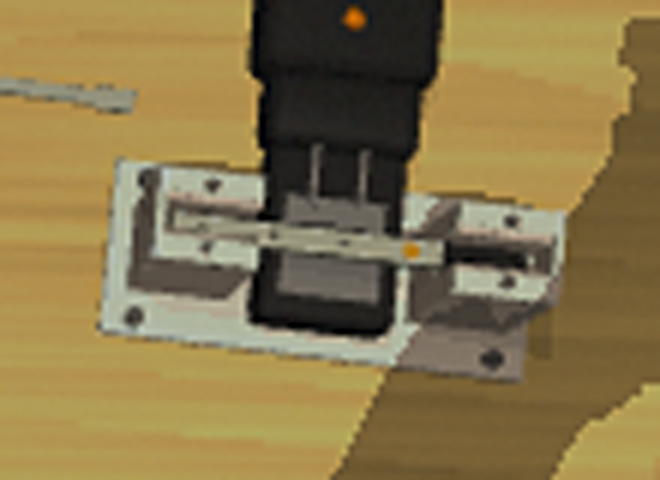

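```bash
python3 - <<'E'
from h import *
im=np.load('pics/t16.npy'); a=cv2.resize(im[210:265,170:245],None,fx=8,fy=8,interpolation=cv2.INTER_CUBIC)
save(a,'t16h')
im=np.load('pics/s16.npy'); M=cv2.getRotationMatrix2D((367,265),55,6); M[:,2]+=np.array([300-367,250-265])
save(cv2.warpAffine(im,M,(600,500),flags=cv2.INTER_CUBIC),'s16h')
unroll('t16','t16u')
E
```

```text
(no output)
```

View pics/t16u.png

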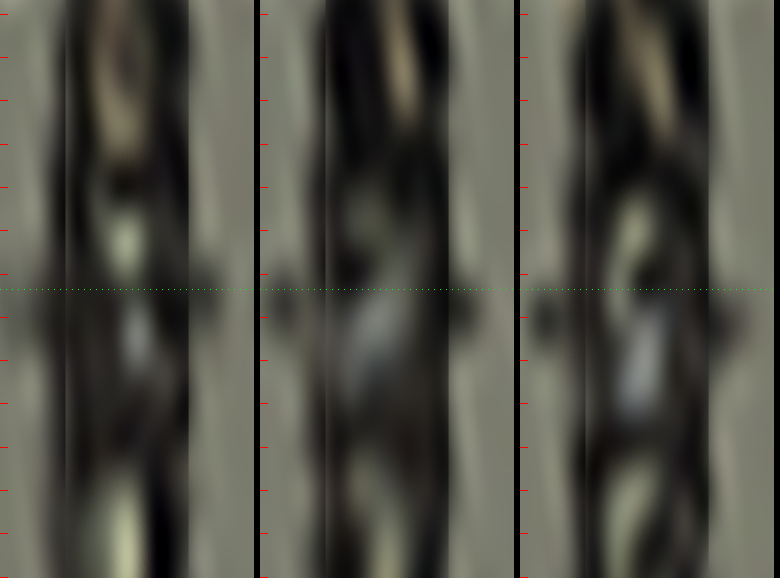

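```bash
python3 - <<'E'
from h import *
rel([0.50,-.12,.24],down(YH)); rel(H(0,-.08,.2),down(YH))
E
```

```text
clock 26.25 rel [-0.3015, -0.8918, -0.0472, 0.0008, -0.0023, 0.037] rows>= 4.524309636116487 0.6235522676580648
clock 26.25 rel [-0.4801, -1.8442, 0.0823, 0.0008, -0.0023, 0.037] rows>= 9.155538225606401 0.6235522676580648
```

>>> play_rows(deltas=[[[0.2,-0.06,-0.15,-0.03,0,0,0.01],[0.2,-0.12,-0.34,-0.047,0,0,0.02],[0.2,-0.18,-0.53,-0.047,0,0,0.03],[0.2,-0.24,-0.72,-0.047,0,-0.002,0.037],[0.2,-0.3,-0.89,-0.047,0,-0.002,0.037]]])

```text
clock: 26.88
tool_pos: [0.5002, -0.116, 0.2403]
eef_rot: [0.995, -0.099, 0.001, 0.0]
contact_force: [1.3, 0.6, 1.4]
opening: 0.4
```

```bash
python3 - <<'E'
from h import *
st(); rel(H(0,-.08,.18),down(YH))
E
```

```text
t 26.88 p [ 0.5002 -0.116   0.2403] yaw x -11.35 z [ 0.001 -0.001 -1.   ] F [1.34 0.57 1.35] op 0.4 q [ 0.08  0.57  0.09  1.93 -0.08  0.65  0.03]
clock 26.88 rel [-0.2812, -0.9131, 0.2, 0.0002, -0.0004, 0.0014] rows>= 4.685397771187471 0.024352265408817162
```

>>> play_rows(deltas=[[[0.2,-0.06,-0.18,0.04,0,0,0],[0.2,-0.12,-0.37,0.08,0,0,0],[0.2,-0.18,-0.56,0.12,0,0,0],[0.2,-0.24,-0.75,0.16,0,0,0.001],[0.2,-0.281,-0.913,0.2,0,0,0.001]]])

```text
clock: 27.5
tool_pos: [0.47, 0.1736, 0.1799]
eef_rot: [0.995, -0.098, 0.0, -0.0]
contact_force: [0.9, -1.0, -0.5]
opening: 0.4
```

>>> play_rows(deltas=[[[0.2,0,0,0,0,0,0],[0.2,0,0,0,0,0,0]]])

```text
clock: 27.75
tool_pos: [0.4692, 0.1744, 0.1801]
eef_rot: [0.995, -0.097, 0.0, -0.0]
contact_force: [-0.2, -0.9, 0.1]
opening: 0.403
```

```bash
python3 - <<'E'
from h import *
st()
m,im=shot('wrist','w17'); unroll('w17','w17u'); m,im=shot('top','t17',(310,150,450,290),4)
E
```

```text
t 27.75 p [0.4692 0.1744 0.1801] yaw x -11.11 z [ 0.     0.001 -1.   ] F [-0.21 -0.89  0.13] op 0.403 q [-0.53  0.66  0.13  2.02 -0.18  0.47 -0.45]
```

View pics/w17u.png

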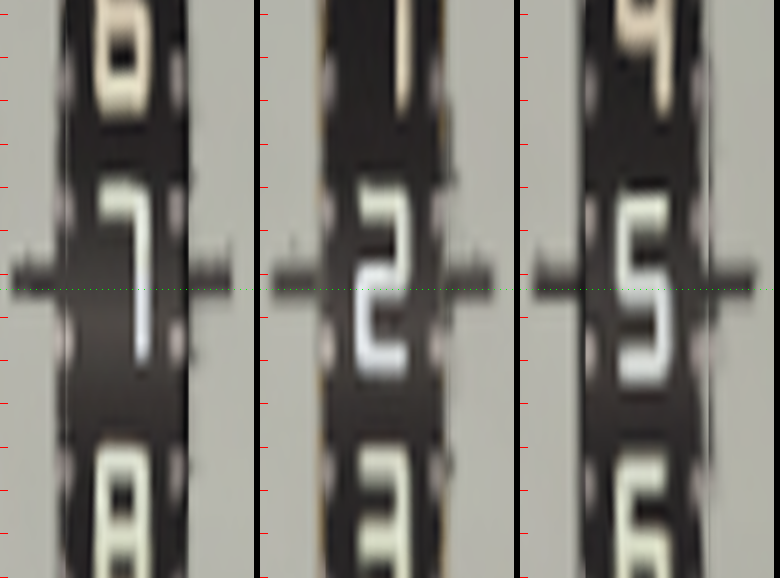

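View pics/t17.png

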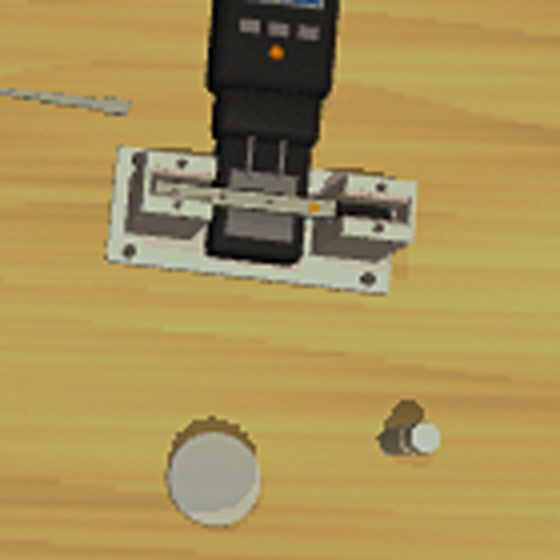

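The wheels still read 7-2-5, each centred on its index lines. The bar lies in both saddles and the bystanders have not moved. Handing in.

```bash
python3 -c "
from h import *
print(r.finish_job()); st()"
```

```text
the job is handed in; nothing more can be done
None
the job is handed in; nothing more can be done
```

The job is done and handed in at about 28 s of the 72 s allowed; no verdict was given.

- **Wheels:** I rolled them to 7-2-5 with the shut fingertips. A last wrist-camera view, taken after the bar was laid, shows each digit centred on its index lines to within about 0.02 rad.
- **Drawing the bar:** I pulled it out by its grip for about 39 mm, then took a new grip nearer its middle, 17 mm off centre. I drew it straight out the rest of the way. For this second grip I tilted the tool 10° because joint 6 had come down to 0.07 rad, close to its 0.04 limit.
- **Laying the bar:** I lowered it teeth up into both slots. It touched down with the TCP at 81.6 mm, against 81.4 mm expected for a fully seated bar. I then eased off the load and released it, and the force on the tool stayed near zero.
- **Last checks:** The wrist, top and scene pictures show the bar level in both slots and bridging the detector head. The jar and vial by the jig are where they were at the start, and the other small things look unmoved. The robot was touching nothing. The highest force I read was about 23 N, on a fingertip during a landing on wheel 1. I could see the far (+y) slot only from above, so its full depth rests on that contact height and the bar looking level.

No check failed or disagreed.

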